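# Fit out a training board: conduit runs, breakers, cover

### The job

Fit out the practice board: slide every loose length of white conduit through both clamps of a run of its own and on into the enclosure, until its end meets the stop rib behind the wall. Drop every loose breaker over the mounting rail in the enclosure so that it sits fully down and square on it, and then swing the cover fully shut. Leave the other things lying where they are.

Things in the scene. Friction and masses are not known exactly. Their poses are not given: they have to be found in the camera images.
- board: fixed plywood training board, 250 x 400 x 18 mm, flat on the table, turned a few degrees. Origin on the table under the middle run; x across the runs, y along them from the clamp end to the enclosure, z up. Carries three parallel conduit runs 58 mm apart and a light grey plastic enclosure 220 mm (x) by 190 mm (y), base walls 50 mm high, its cover hinged on the side farthest from the runs.
- run1 (a point): centre of enclosure entry hole 1 on the wall's outer face, at (-58, -10, 48) mm in the board's frame, same axes: y points into the enclosure. The run: this 24 mm hole in the 6 mm wall, and in line with it two grey clamps with 24 mm holes, middles at y = -110 and -45 mm, 16 mm thick in y, 36 mm wide (foot 52 mm), top 18 mm above the axis. A stop rib inside, 20 mm behind the wall, reaches up to the axis.
- run2 (a point): the same for entry hole 2 and its two clamps and rib, at (0, -10, 48) mm in the board's frame.
- run3 (a point): the same for entry hole 3 and its two clamps and rib, at (58, -10, 48) mm in the board's frame.
- conduit1: white rigid plastic conduit, 200 mm long, 20 mm diameter, both ends alike (17 mm diameter over the last 6 mm), 55 to 90 g. Origin: its middle, on its axis; y runs along the tube. Starts lying on the 2 mm thick green mat, axis 12 mm above the table. Home in a run, against the rib, its origin is 74 mm outside the entry hole's outer face. May be absent.
- breaker1: white circuit breaker standing upright, 36 mm wide (x) by 85 mm long (y) by 62 mm high, 160 to 250 g; flat sides in x; the top 17 mm (nose) is only 45 mm long. Origin: centre of its underside. The underside has a slot across its width, 39 mm wide in y and 6 mm deep, that drops over the rail: fitted, its origin is 6 mm below the rail's top. May be absent.
- conduit2: an identical conduit length. May be absent.
- breaker2: an identical breaker. May be absent.
- conduit3: an identical conduit length. May be absent.
- breaker3: an identical breaker. May be absent.
- rail_top (a point): middle of the top face of the steel mounting rail in the enclosure, at (0, 85, 40) mm in the board's frame, same axes. Rail 195 mm long in x, 35 mm wide in y, standing so that a breaker's feet hang free beside it. Inner enclosure walls: 107 mm to either side in x, 89 mm towards the runs, 92 mm towards the hinge; wall tops 68 mm above the table.
- cover_hinge (a point): middle of the cover's hinge line, which runs along the board's x, at (0, 180, 68) mm in the board's frame, on the wall farthest from the runs. Axes as the board.
- cover_edge (a point): middle of the cover's free edge on its outer (top) face, fixed to the cover: 190 mm from the hinge line along the cover and 45 mm out from the plane of its rim.
- cover (a joint): angle of the hinged cover (light grey shell 220 mm wide, 190 mm from hinge to free edge, 45 mm deep, clear window), rad: 0 is shut on the enclosure, 1.57 upright, 1.75 its stop, leaning away from the runs. It stays where it is left (hinge friction about 0.32 N m). Starts open; it is pushed over towards the runs and down.
- back_box: round blue wall box, 76 mm across the rim, 45 mm high, open top; stands among the breakers. Origin: centre of its underside; leave it where it is.
- screwdriver: yellow-handled screwdriver, 190 mm long, lying on the table in front of the board. Origin: under its middle; leave it where it is.
- socket_plate: white socket front plate, 86 x 86 x 10 mm, flat on the table beyond the board. Origin: centre of its underside; leave it where it is.
- meter: yellow hand-held meter, 75 x 150 x 38 mm, beyond the board. Origin: centre of its underside; leave it where it is.
- pliers: red-handled pliers, about 160 mm long, to the right of the mat. Origin: under their middle; leave it where it is.
- junction_box: closed white junction box, 80 x 80 x 47 mm, to the left of the enclosure. Origin: centre of its underside; leave it where it is.

How it is judged (in metres and radians):
On the way:
1. every conduit length is home in a run and every breaker is down on the rail, with the cover still open (((x of conduit1 in the frame of run1 between -0.004 and 0.004 m and z of conduit1 in the frame of run1 between -0.0045 and 0.004 m and y of conduit1 in the frame of run1 between -0.083 and -0.066 m and angle between the y axis of conduit1 and the y axis of run1, either way round below 0.06 rad) or (x of conduit1 in the frame of run2 between -0.004 and 0.004 m and z of conduit1 in the frame of run2 between -0.0045 and 0.004 m and y of conduit1 in the frame of run2 between -0.083 and -0.066 m and angle between the y axis of conduit1 and the y axis of run2, either way round below 0.06 rad) or (x of conduit1 in the frame of run3 between -0.004 and 0.004 m and z of conduit1 in the frame of run3 between -0.0045 and 0.004 m and y of conduit1 in the frame of run3 between -0.083 and -0.066 m and angle between the y axis of conduit1 and the y axis of run3, either way round below 0.06 rad)) and ((x of conduit2 in the frame of run1 between -0.004 and 0.004 m and z of conduit2 in the frame of run1 between -0.0045 and 0.004 m and y of conduit2 in the frame of run1 between -0.083 and -0.066 m and angle between the y axis of conduit2 and the y axis of run1, either way round below 0.06 rad) or (x of conduit2 in the frame of run2 between -0.004 and 0.004 m and z of conduit2 in the frame of run2 between -0.0045 and 0.004 m and y of conduit2 in the frame of run2 between -0.083 and -0.066 m and angle between the y axis of conduit2 and the y axis of run2, either way round below 0.06 rad) or (x of conduit2 in the frame of run3 between -0.004 and 0.004 m and z of conduit2 in the frame of run3 between -0.0045 and 0.004 m and y of conduit2 in the frame of run3 between -0.083 and -0.066 m and angle between the y axis of conduit2 and the y axis of run3, either way round below 0.06 rad)) and ((x of conduit3 in the frame of run1 between -0.004 and 0.004 m and z of conduit3 in the frame of run1 between -0.0045 and 0.004 m and y of conduit3 in the frame of run1 between -0.083 and -0.066 m and angle between the y axis of conduit3 and the y axis of run1, either way round below 0.06 rad) or (x of conduit3 in the frame of run2 between -0.004 and 0.004 m and z of conduit3 in the frame of run2 between -0.0045 and 0.004 m and y of conduit3 in the frame of run2 between -0.083 and -0.066 m and angle between the y axis of conduit3 and the y axis of run2, either way round below 0.06 rad) or (x of conduit3 in the frame of run3 between -0.004 and 0.004 m and z of conduit3 in the frame of run3 between -0.0045 and 0.004 m and y of conduit3 in the frame of run3 between -0.083 and -0.066 m and angle between the y axis of conduit3 and the y axis of run3, either way round below 0.06 rad)) and x of breaker1 in the frame of rail_top between -0.092 and 0.092 m and y of breaker1 in the frame of rail_top between -0.0035 and 0.0035 m and z of breaker1 in the frame of rail_top between -0.0085 and -0.004 m and angle between each of breaker1, breaker2, breaker3's own z axis and vertical below 0.05 rad and angle between the y axis of each of breaker1, breaker2, breaker3 and the y axis of rail_top, either way round below 0.1 rad and x of breaker2 in the frame of rail_top between -0.092 and 0.092 m and y of breaker2 in the frame of rail_top between -0.0035 and 0.0035 m and z of breaker2 in the frame of rail_top between -0.0085 and -0.004 m and x of breaker3 in the frame of rail_top between -0.092 and 0.092 m and y of breaker3 in the frame of rail_top between -0.0035 and 0.0035 m and z of breaker3 in the frame of rail_top between -0.0085 and -0.004 m and value of joint cover above 0.5 rad), for 0.2 s.
At the end, for the whole second after the job is handed in: Conduits: axis within 4 mm of a run's axis and 0.06 rad of its direction, end within 9 mm of the stop rib. Breakers: slot over the rail (3.5 mm across, within 92 mm of its middle), fully down within 2 mm, upright 0.05 rad, square 0.1 rad. All at rest. Cover shut to 0.06 rad (((x of conduit1 in the frame of run1 between -0.004 and 0.004 m and z of conduit1 in the frame of run1 between -0.0045 and 0.004 m and y of conduit1 in the frame of run1 between -0.083 and -0.066 m and angle between the y axis of conduit1 and the y axis of run1, either way round below 0.06 rad) or (x of conduit1 in the frame of run2 between -0.004 and 0.004 m and z of conduit1 in the frame of run2 between -0.0045 and 0.004 m and y of conduit1 in the frame of run2 between -0.083 and -0.066 m and angle between the y axis of conduit1 and the y axis of run2, either way round below 0.06 rad) or (x of conduit1 in the frame of run3 between -0.004 and 0.004 m and z of conduit1 in the frame of run3 between -0.0045 and 0.004 m and y of conduit1 in the frame of run3 between -0.083 and -0.066 m and angle between the y axis of conduit1 and the y axis of run3, either way round below 0.06 rad)) and ((x of conduit2 in the frame of run1 between -0.004 and 0.004 m and z of conduit2 in the frame of run1 between -0.0045 and 0.004 m and y of conduit2 in the frame of run1 between -0.083 and -0.066 m and angle between the y axis of conduit2 and the y axis of run1, either way round below 0.06 rad) or (x of conduit2 in the frame of run2 between -0.004 and 0.004 m and z of conduit2 in the frame of run2 between -0.0045 and 0.004 m and y of conduit2 in the frame of run2 between -0.083 and -0.066 m and angle between the y axis of conduit2 and the y axis of run2, either way round below 0.06 rad) or (x of conduit2 in the frame of run3 between -0.004 and 0.004 m and z of conduit2 in the frame of run3 between -0.0045 and 0.004 m and y of conduit2 in the frame of run3 between -0.083 and -0.066 m and angle between the y axis of conduit2 and the y axis of run3, either way round below 0.06 rad)) and ((x of conduit3 in the frame of run1 between -0.004 and 0.004 m and z of conduit3 in the frame of run1 between -0.0045 and 0.004 m and y of conduit3 in the frame of run1 between -0.083 and -0.066 m and angle between the y axis of conduit3 and the y axis of run1, either way round below 0.06 rad) or (x of conduit3 in the frame of run2 between -0.004 and 0.004 m and z of conduit3 in the frame of run2 between -0.0045 and 0.004 m and y of conduit3 in the frame of run2 between -0.083 and -0.066 m and angle between the y axis of conduit3 and the y axis of run2, either way round below 0.06 rad) or (x of conduit3 in the frame of run3 between -0.004 and 0.004 m and z of conduit3 in the frame of run3 between -0.0045 and 0.004 m and y of conduit3 in the frame of run3 between -0.083 and -0.066 m and angle between the y axis of conduit3 and the y axis of run3, either way round below 0.06 rad)) and x of breaker1 in the frame of rail_top between -0.092 and 0.092 m and y of breaker1 in the frame of rail_top between -0.0035 and 0.0035 m and z of breaker1 in the frame of rail_top between -0.0085 and -0.004 m and angle between each of breaker1, breaker2, breaker3's own z axis and vertical below 0.05 rad and angle between the y axis of each of breaker1, breaker2, breaker3 and the y axis of rail_top, either way round below 0.1 rad and x of breaker2 in the frame of rail_top between -0.092 and 0.092 m and y of breaker2 in the frame of rail_top between -0.0035 and 0.0035 m and z of breaker2 in the frame of rail_top between -0.0085 and -0.004 m and x of breaker3 in the frame of rail_top between -0.092 and 0.092 m and y of breaker3 in the frame of rail_top between -0.0035 and 0.0035 m and z of breaker3 in the frame of rail_top between -0.0085 and -0.004 m and linear speed of each of conduit1, conduit2, conduit3, breaker1, breaker2, breaker3 below 0.02 m/s and value of joint cover below 0.06 rad); the robot touches nothing.
It fails at once if a bystander is moved more than 30 mm (distance of any of back_box, screwdriver, socket_plate, meter, pliers, junction_box from where it was at the start of the episode above 0.03 m).
Of conduit1, conduit2, conduit3 only 2 to 3 are there at a start; the rules pass over those that are not, and their reading is None.
Of breaker1, breaker2, breaker3 only 2 to 3 are there at a start; the rules pass over those that are not, and their reading is None.
At some moment in a run one of conduit1, conduit2, conduit3 may be knocked a few centimetres aside while the robot is not near it.
Once in a run the grip may slacken for a moment while it holds something.
It also fails if it takes over 210 s, if anything falls off the work surface, if the arm or the gripper's body presses on something with over 40 N, if the wrist force passes 120 N, or if a joint passes its speed limit or range.

### The arm

A 6-joint arm with a two-finger parallel gripper is mounted at the origin on the work surface. World frame = base frame: x ahead of the robot, y to its left, z up, the work surface at z = 0. Lengths are in mm, angles in rad, forces in N, time in s.
With the tool pointing down it reaches from about 325 to 875 mm from the base axis. Payload 4.4 kg.
Tool frame: the origin (TCP) lies on the centre line of the jaws, within the pads' length; the fingertips stand ahead of it and the grasp point (between the pads) lies 6 mm ahead of it (ctrl.tcp_to_tips is the z of the fingertips in the tool frame, in mm); z points along the fingers, y is the direction in which the jaws open and shut (so a half turn about z gives the same grasp; the last joint's range is limited). The gripper opens to 85 mm and grips with 20 to 120 N. Pads are 22 mm wide; open, the fingers measure 114 mm over their backs; the gripper's body (76 mm by 85 mm) begins 54 mm behind the grasp point. The pads swing forward as they close: fully open they stand 13 mm farther back than shut.
Start: joints at [1.139, 0.207, 1.542, -0, 1.393, -0.15], TCP at [159.356, 552.479, 256.282] pointing down, gripper open.
Joint ranges: [-2.73, 2.73], [-0.86, 2.22], [0.23, 2.46], [-1.11, 4.25], [0.08, 2.63], [-2.82, 2.82]. Speed limits (rad/s): [2.79, 2.79, 3.14, 3.14, 3.14, 3.14].

### API

Orientations are given as a 3x3 rotation matrix whose columns are the frame's x, y, z axes.
In Python, from plant import ctrl, sensors, optics gives the robot as it stands. Calls block until the motion is done:
- ctrl.move_ptp(position, orientation): joint-space move of the TCP to a pose.
- ctrl.move_l(position, rot=None, vel=150, threshold=None): straight line of the TCP; rot=None keeps the orientation; vel is the mean speed in mm/s. With threshold (N) it stops when the force on the tool has changed by that much, and returns True; else False.
- ctrl.set_joints(angles): joint-space move.
- ctrl.gripper_to(opening, force=None): finger opening in mm; force is the grip in N (None keeps the last); returns when the fingers have stopped.
- ctrl.hold(seconds).
- ctrl.solve_ik(position, orientation): joint angles nearest the present ones, or None.
- sensors.read_state(): the state.
- optics.grab_frame(name): name is "side" or "top"; returns (picture, depth): 400x640x3 uint8, red, green, blue; 400x640 float32, mm along the optical axis (not along the pixel's ray), 0 where there is no reading.
- optics.camera_params(name): a dict with "mtx" (3x3 intrinsics, pixels), "R" (3x3) and "t" (3): a world point X has camera coordinates R X + t. Camera axes: x right, y down, z forward; pixel columns grow to the right and rows downward; lengths in mm; the calibration is good to about 2 mm. A picture is of the moment at which its call begins. camera_params takes no time and is no camera call.
A pose or a line that the arm cannot do raises ctrl.MotionError and nothing moves.
- ctrl.finish_job(): hands the job in, once; it reports no verdict.
The state is a dict: "t": time; "q": joint angles; "qvel": joint speeds; "tau": joint torques, N m; "eef_pos": TCP position; "eef_rot": TCP orientation; "force": force on the tool from outside, world axes, zero at the start; "wrist_torque": the same for the moment, N m; "grip_width": finger opening in mm.
Only numpy, scipy, OpenCV 4.12 (cv2) and the standard library are available. Lean on these libraries where they do the work, as an engineer would, in place of code of your own. Each camera call takes 0.05 s, during which the arm holds its last target.

## Working session

There is one attempt and no reset: what is moved stays moved. The work goes in short steps, each a Python script; the robot and the scene stay as the last script left them, time stands still between calls to the robot, and variables do not carry over. Pictures are saved under pics/ and viewed, and the job is handed in when it is done.

```bash
ls; mkdir -p pics
python3 - <<'E'
from plant import ctrl,sensors,optics
import cv2,numpy as np
for n in ["top","side"]:
    p,d=optics.grab_frame(n); cv2.imwrite(f"pics/{n}0.png",p[:,:,::-1]); np.savez(f"{n}0.npz",p=p,d=d)
    c=optics.camera_params(n); print(n,c, -c['R'].T@c['t'])
s=sensors.read_state(); print(s); print(ctrl.tcp_to_tips)
E
```

```text
pics
top {'mtx': array([[433.66454741,   0.        , 320.20396772],
       [  0.        , 433.66454741, 202.62686649],
       [  0.        ,   0.        ,   1.        ]]), 'R': array([[-0.01056436, -0.9999    , -0.00940128],
       [-0.99619726,  0.01133745, -0.08638564],
       [ 0.08648359,  0.00845292, -0.99621741]]), 't': array([  35.760452  ,  588.35050372, 1320.0938161 ])} [ 472.32449075   17.92783467 1366.26167942]
side {'mtx': array([[375.66688455,   0.        , 312.32599517],
       [  0.        , 375.66688455, 202.67775835],
       [  0.        ,   0.        ,   1.        ]]), 'R': array([[ 0.93114515, -0.36390029,  0.02335138],
       [-0.20287872, -0.5702071 , -0.79605533],
       [ 0.30299989,  0.73650556, -0.6047732 ]]), 't': array([-545.1127395 ,  221.82339001, 1078.62594381])} [ 225.75878861 -866.29541966  841.63689144]
{'t': 0.1, 'q': array([ 1.13951042e+00,  2.07365358e-01,  1.54280897e+00,  1.04032195e-05,
        1.39354682e+00, -1.50495932e-01]), 'qvel': array([ 0.0002359 ,  0.00147198, -0.00393821,  0.00026447,  0.00086967,
        0.00092739]), 'tau': array([-8.86828384e-04, -3.84090686e+01, -2.92550504e+01, -2.71680265e-04,
        4.91417668e-03, -1.51939065e-05]), 'eef_pos': array([159.07511456, 551.88929671, 255.22549324]), 'eef_rot': array([[-9.60836165e-01,  2.77115601e-01, -8.99097507e-04],
       [ 2.77116864e-01,  9.60834284e-01, -1.92930655e-03],
       [ 3.29242764e-04, -2.10290259e-03, -9.99997735e-01]]), 'force': array([0.00436506, 0.67882872, 0.40687467]), 'wrist_torque': array([ 0.00641213, -0.01728607,  0.02637573]), 'grip_width': 85.39602524574298}
25.0
```

View pics/top0.png

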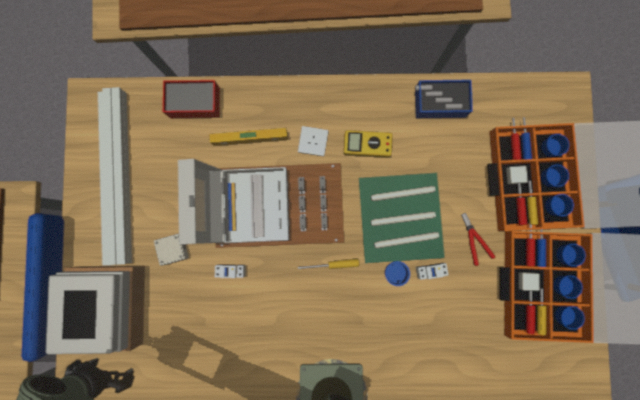

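View pics/side0.png

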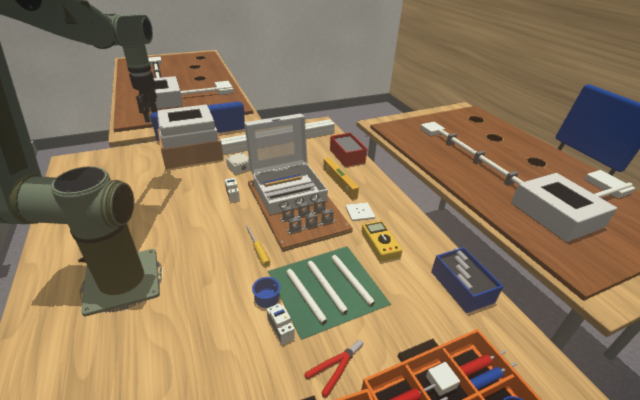

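```bash
cat > h.py <<'E'
import numpy as np,cv2
from plant import ctrl,sensors,optics
C={n:optics.camera_params(n) for n in("top","side")}
def unproj(n,uv,z):
    c=C[n];uv=np.atleast_2d(np.asarray(uv,float))
    o=-c['R'].T@c['t']; r=np.c_[uv,np.ones(len(uv))]@np.linalg.inv(c['mtx']).T@c['R']
    return o+r*((z-o[2])/r[:,2])[:,None]
def proj(n,X):
    c=C[n];X=np.atleast_2d(X)@c['R'].T+c['t'];p=X@c['mtx'].T
    return p[:,:2]/p[:,2:]
def cloud(n,d):
    c=C[n];v,u=np.mgrid[:d.shape[0],:d.shape[1]]
    r=np.stack([u,v,np.ones_like(u)],-1)@np.linalg.inv(c['mtx']).T*d[...,None]
    return (r-c['t'])@c['R']
def grab(n,f=None):
    p,d=optics.grab_frame(n)
    if f: cv2.imwrite(f"pics/{f}.png",p[:,:,::-1]); np.savez(f"{f}.npz",p=p,d=d)
    return p,d
def crop(p,x0,y0,x1,y1,s,f):
    cv2.imwrite(f"pics/{f}.png",cv2.resize(p[y0:y1,x0:x1,::-1],None,fx=s,fy=s,interpolation=cv2.INTER_CUBIC))
E
python3 - <<'E'
from h import *
t=np.load("top0.npz");s=np.load("side0.npz")
crop(t['p'],150,150,350,285,4,"tb0");crop(t['p'],350,165,500,285,5,"tm0");crop(s['p'],215,105,375,250,5,"sb0")
P=cloud("top",t['d'])
for v,u in [(250,150),(220,440),(200,260),(192,402),(271,229),(271,432),(200,275),(175,335),(245,420),(200,190)]: print(u,v,P[v,u].round(1))
E
```

```text
150 250 [447.5 567.6  -3.4]
440 220 [ 531.6 -345.1    5.2]
260 200 [598.2 215.   34.7]
402 192 [ 619.2 -225.4   23.3]
229 271 [383.9 303.2  62.7]
432 271 [ 378.2 -299.9   66.5]
275 200 [598.7 169.9  24. ]
335 175 [676.3 -18.1  14.7]
420 245 [ 454.3 -281.1    1.3]
190 200 [579.5 363.6 254. ]
```

View pics/tb0.png

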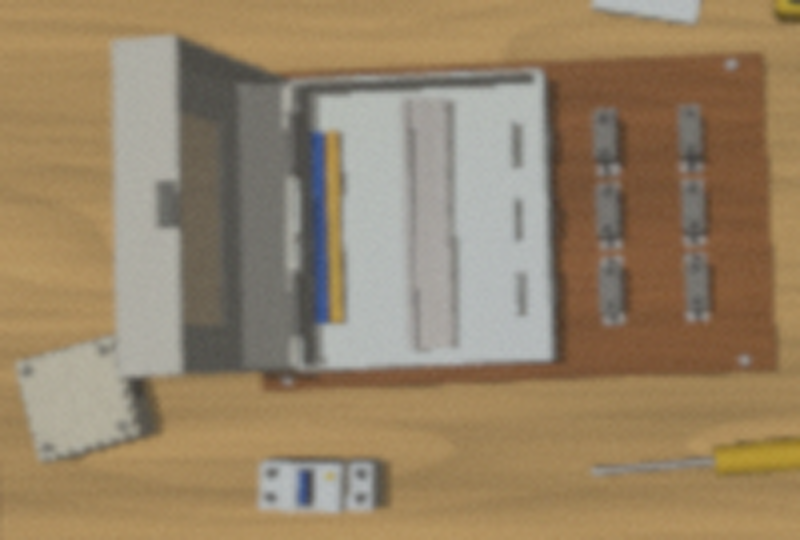

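View pics/tm0.png

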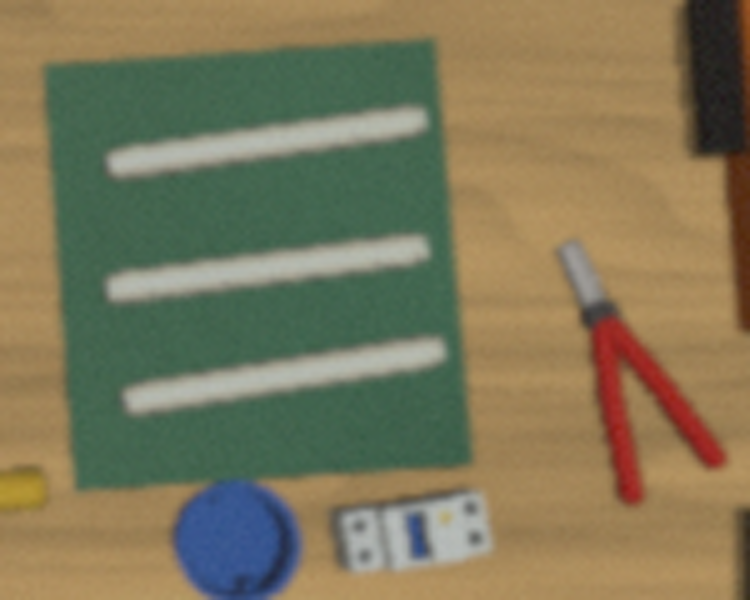

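View pics/sb0.png

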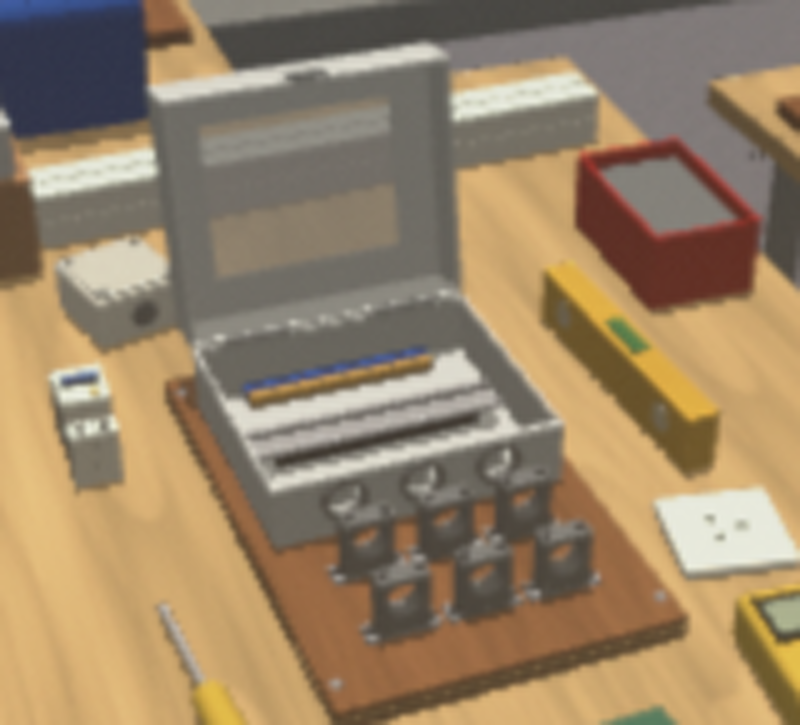

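```bash
cat >> h.py <<'E'
def line(mask_pts): 
    vx,vy,x,y=cv2.fitLine(np.float32(mask_pts),cv2.DIST_HUBER,0,.01,.01).ravel(); return np.array([x,y]),np.array([vx,vy])
def tubes(p,verbose=0):
    """white elongated blobs on the mat, top view -> centre, dir, length (world, z=12)"""
    hsv=cv2.cvtColor(p,cv2.COLOR_RGB2HSV)
    m=((hsv[...,1]<60)&(hsv[...,2]>140)).astype(np.uint8)
    m[:, :330]=0; m[:,480:]=0; m[:150]=0
    n,l,st,ce=cv2.connectedComponentsWithStats(m)
    out=[]
    for i in range(1,n):
        if st[i,4]<150: continue
        v,u=np.nonzero(l==i); X=unproj("top",np.c_[u,v],14)[:,:2]
        c=X.mean(0); w,V=np.linalg.eigh(np.cov((X-c).T)); e=V[:,1]; e=e*np.sign(e[1])
        a=(X-c)@e; L=np.ptp(a); W=np.sqrt(12*w[0])
        mid=c
        if L>140: out.append((mid,np.arctan2(-e[0],e[1]),L,W))
    return sorted(out,key=lambda t:-t[0][0])
E
python3 - <<'E'
from h import *
t=np.load("top0.npz");s=np.load("side0.npz")
for x in tubes(t['p']): print(x)
p=t['p'];hsv=cv2.cvtColor(p,cv2.COLOR_RGB2HSV)
print(hsv[175,335],hsv[255,300],hsv[188,302],hsv[200,260],hsv[200,265])
# board mask
br=((hsv[...,0]<13)&(hsv[...,1]>110)&(hsv[...,2]<165)).astype(np.uint8); br[:, :210]=0;br[:,350:]=0;br[:155]=0;br[255:]=0
br=cv2.morphologyEx(br,cv2.MORPH_OPEN,np.ones((3,3)))
cv2.imwrite("pics/br.png",cv2.resize(br[150:260,200:360]*255,None,fx=4,fy=4))
# right edge
R=[(np.nonzero(br[v])[0].max(),v) for v in range(170,238)]
T=[(u,np.nonzero(br[:,u])[0].min()) for u in range(292,338)]
B=[(u,np.nonzero(br[:,u])[0].max()) for u in range(230,338)]
for nm,q,off in(("R",R,(.5,0)),("T",T,(0,-.5)),("B",B,(0,.5))):
    X=unproj("top",np.array(q)+off,18)[:,:2]; c,e=line(X); print(nm,c,np.degrees(np.arctan2(e[1],e[0])), np.abs((X-c)@[-e[1],e[0]]).max())
# clamps
g=((hsv[...,1]<70)&(hsv[...,2]<170)&(hsv[...,2]>60)).astype(np.uint8); g[:,:294]=0; g[:,332:]=0; g[:170]=0;g[236:]=0
n,l,st,ce=cv2.connectedComponentsWithStats(g)
for i in range(1,n):
    if st[i,4]>10: print(st[i],ce[i],unproj("top",ce[i],66).round(1))
E
```

```text
(array([ 617.56359486, -229.74217848]), np.float64(0.13141884168327933), np.float64(197.25356239523967), np.float64(16.771220806962145))
(array([ 538.46504199, -228.31522032]), np.float64(0.1191065328294713), np.float64(198.73538708598124), np.float64(16.846744806893536))
(array([ 471.74385695, -237.17970461]), np.float64(0.14689473192258165), np.float64(198.52458367078827), np.float64(16.53169212250452))
[ 14 141 123] [ 18 114 157] [18 13 98] [  6   8 162] [ 66   7 186]Traceback (most recent call last):
  File "<stdin>", line 11, in <module>
    return umr_maximum(a, axis, None, out, keepdims, initial, where)
ValueError: zero-size array to reduction operation maximum which has no identity
```

View pics/br.png

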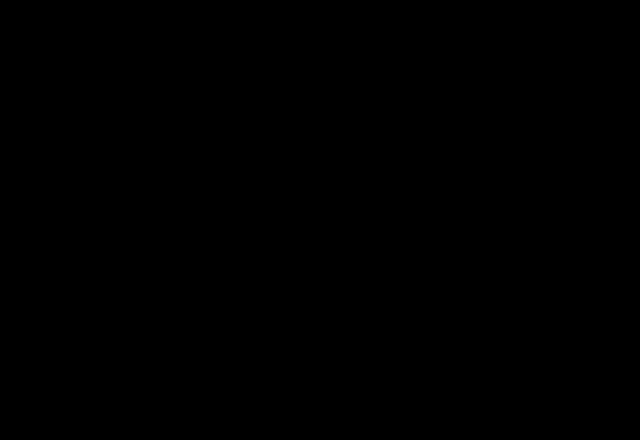

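```bash
cat > b.py <<'E'
from h import *
t=np.load("top0.npz");s=np.load("side0.npz")
p=cv2.GaussianBlur(t['p'],(3,3),0);hsv=cv2.cvtColor(p,cv2.COLOR_RGB2HSV)
br=((hsv[...,0]<16)&(hsv[...,1]>100)&(hsv[...,2]<150)).astype(np.uint8); br[:, :210]=0;br[:,350:]=0;br[:155]=0;br[255:]=0
n,l,st,ce=cv2.connectedComponentsWithStats(br); br=(l==1+st[1:,4].argmax()).astype(np.uint8)
cv2.imwrite("pics/br1.png",cv2.resize(br[150:260,200:360]*255,None,fx=4,fy=4))
R=[(np.nonzero(br[v])[0].max(),v) for v in range(170,238)]
T=[(u,np.nonzero(br[:,u])[0].min()) for u in range(292,338)]
B=[(u,np.nonzero(br[:,u])[0].max()) for u in range(235,338)]
for nm,q,off in(("R",R,(.5,0)),("T",T,(0,-.5)),("B",B,(0,.5))):
    X=unproj("top",np.array(q)+off,18)[:,:2]; c,e=line(X); print(nm,c,np.degrees(np.arctan2(e[1],e[0])), np.abs((X-c)@[-e[1],e[0]]).max())
g=((hsv[...,1]<70)&(hsv[...,2]<170)&(hsv[...,2]>60)).astype(np.uint8); g[:,:294]=0; g[:,332:]=0; g[:170]=0;g[236:]=0
cv2.imwrite("pics/g1.png",cv2.resize(g[150:260,200:360]*255,None,fx=4,fy=4,interpolation=0))
n,l,st,ce=cv2.connectedComponentsWithStats(g)
for i in range(1,n):
    if st[i,4]>10: print(st[i],ce[i],unproj("top",ce[i],66).round(1))
E
python3 b.py
```

```text
R [585.87317 -37.82383] 1.8016858 1.59800643713294
T [711.6995   51.16728] -88.4934 13.667723928935844
B [460.6561  136.46727] -88.08965 2.789397716955469
[298 177   7  17  98] [301.26530612 185.20408163] [[638.7  85.6  66. ]]
[320 177   6  16  82] [322.07317073 184.64634146] [[639.6  22.7  66. ]]
[299 195   6  18  94] [301.65957447 203.23404255] [[584.   84.8  66. ]]
[320 195   6  17  84] [322.9047619 202.75     ] [[584.7  20.8  66. ]]
[321 213   6  17  87] [323.77011494 220.97701149] [[529.9  18.9  66. ]]
[300 214   6  17  98] [302.55102041 222.01020408] [[527.5  82.5  66. ]]
```

```bash
python3 -c "
import cv2,numpy as np
a=cv2.imread('pics/br1.png');b=cv2.imread('pics/g1.png');cv2.imwrite('pics/bg1.png',cv2.resize(np.vstack([a,b]),None,fx=.65,fy=.65))"
```

```text
(no output)
```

View pics/bg1.png

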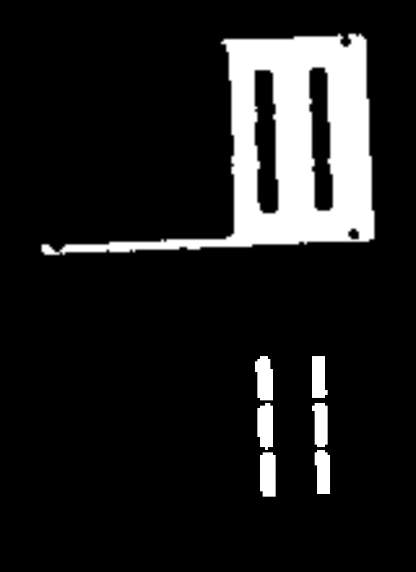

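```bash
cat > b2.py <<'E'
from h import *
t=np.load("top0.npz");p=t['p'].astype(float)
S=(p.max(2)-p.min(2)); V=p.max(2)
def cross(prof,thr):  # subpixel first crossing index along prof
    a=prof-thr; i=np.nonzero(a[:-1]*a[1:]<=0)[0]
    return i+a[i]/(a[i]-a[i+1])
def fit(pts,z,nm):
    X=unproj("top",pts,z)[:,:2]; 
    for k in range(4):
        c,e=line(X); r=np.abs((X-c)@[-e[1],e[0]]); X=X[r<max(1.5,2*np.median(r))]
    a=np.degrees(np.arctan2(e[1],e[0]))%180; print(nm,c.round(1),a.round(2),len(X),r.mean().round(2)); return c,e
# saturation profile: board S high, rim S low
top=[];bot=[];rt=[];bt=[];bb=[];bR=[]
for u in range(232,282):
    c=cross(S[160:176,u],35); 
    if len(c): top.append((u,160+c[0]))
    c=cross(S[232:250,u],35)
    if len(c): bot.append((u,232+c[0]))
for v in range(174,236):
    c=cross(V[v,280:297],150)
    if len(c): rt.append((280+c[0],v))
for u in range(294,336):
    c=cross(cv2.GaussianBlur(V[155:172,u],(1,3),0).ravel(),145); 
    if len(c): bt.append((u,155+c[0]))
    c=cross(V[232:255,u],145)
    if len(c): bb.append((u,232+c[-1]))
T=fit(top,68,"rimT");B=fit(bot,68,"rimB");R=fit(rt,68,"rimR")
fit(bt,18,"bT");fit(bb,18,"bB")
for v in range(170,238):
    c=cross(V[v,330:352],145)
    if len(c): bR.append((330+c[-1],v))
fit(bR,18,"bR")
n=np.array([np.cos(.032),np.sin(.032)])
print(T[0]@n,B[0]@n,(T[0]-B[0])@n, (T[0]+B[0])@n/2)
# depth points: enclosure rim height, clamp tops
P=cloud("top",t['d'])
E
python3 b2.py
```

```text
rimT [693.7 213.9] 91.55 50 0.38
rimB [470.8 213.5] 91.84 50 0.17
rimR [588.3 131.9] 1.83 40 0.24
bT [712.8  46.3] 91.42 42 0.29
bB [461.   50.8] 90.6 38 0.62
bR [610.4 -39.3] 1.4 56 0.68
700.1677511412925 477.40101415125906 222.76673699003342 588.784397897253
```

```bash
sed -i 's/rt.append((280+c\[0\],v))/rt.append((280+c[-1],v))/' b2.py
cat >> b2.py <<'E'
print(V[200,278:297].round(),V[215,278:297].round())
m=np.array([-.031,.9995]); print("front",R[0]@m+10)
# rail: columns
print(V[200,248:272].round())
E
python3 b2.py
python3 - <<'E'
from h import *
s=np.load("side0.npz")['p']; crop(s,280,190,340,240,12,"cl0")
E
```

```text
rimT [693.7 213.9] 91.55 50 0.38
rimB [470.8 213.5] 91.84 50 0.17
rimR [584.3 131.7] 1.85 62 0.24
bT [712.8  46.3] 91.42 42 0.29
bB [461.   50.8] 90.6 38 0.62
bR [610.4 -39.3] 1.4 56 0.68
700.1677511412925 477.40101415125906 222.76673699003342 588.784397897253
[162. 142. 157. 179. 186. 185. 185. 181. 158. 109.  78.  83.  99. 112.
 119. 118. 119. 119. 120.] [187. 186. 185. 183. 186. 186. 183. 183. 164. 124.  95.  92. 107. 127.
 132. 130. 133. 132. 131.]
front 123.51550511932373
[186. 184. 176. 166. 152. 138. 158. 162. 164. 163. 165. 163. 162. 156.
 144. 154. 176. 186. 183. 183. 187. 185. 184. 184.]
```

View pics/cl0.png

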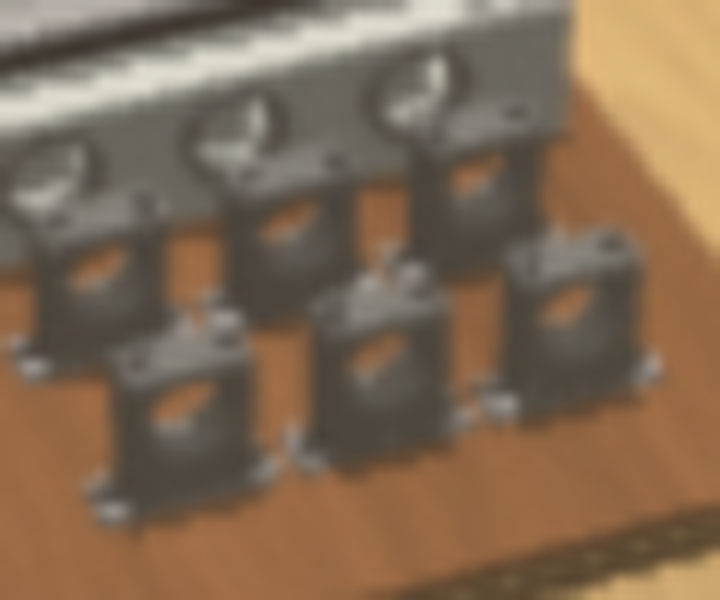

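Run:
```python
from h import *
n=np.array([.9995,.031]);m=np.array([-.031,.9995])
def sh(nm,uv,z):
    X=unproj("side",uv,z)
    for x in X: print(nm,x.round(1),"bx",(x[:2]@n-588.5).round(1),"by'",(x[:2]@m).round(1))
a=lambda l:np.array(l)/12+[280,190]-0.5
sh("hole",a([(48,185),(235,140),(415,92)]),48)
sh("farclamp hole",a([(185,405),(378,357),(572,305)]),48)
sh("farclamp topfront edge mid",a([(182,365),(375,310),(575,262)]),66)
sh("nearclamp top mid",a([(108,222),(290,177),(480,125)]),66)
sh("boardfront corner",a([(720,515)]),18)
t=np.load("top0.npz");P=cloud("top",t['d'])
for v in (190,205,225):
    print([(u,P[v,u][1].round(),P[v,u][2].round()) for u in range(280,292)])
for v in (185,203,221): print([(u,P[v,u][0].round(),P[v,u][1].round(),P[v,u][2].round()) for u in (299,300,301,302,303,304,321,322,323,324)])
```

```text
hole [524.8 121.7  48. ] bx -60.2 by' 105.4
hole [582.8 124.   48. ] bx -2.2 by' 105.8
hole [641.1 128.3  48. ] bx 56.3 by' 108.4
farclamp hole [529.7  16.2  48. ] bx -58.5 by' -0.3
farclamp hole [586.3  17.5  48. ] bx -1.9 by' -0.7
farclamp hole [645.6  20.3  48. ] bx 57.4 by' 0.3
farclamp topfront edge mid [527.5  12.   66. ] bx -60.9 by' -4.3
farclamp topfront edge mid [584.6  16.3  66. ] bx -3.7 by' -1.8
farclamp topfront edge mid [644.3  17.3  66. ] bx 56.0 by' -2.7
nearclamp top mid [528.5  77.6  66. ] bx -57.8 by' 61.2
nearclamp top mid [583.5  79.9  66. ] bx -2.9 by' 61.8
nearclamp top mid [643.4  84.7  66. ] bx 57.2 by' 64.7
boardfront corner [663.8 -44.   18. ] bx 73.6 by' -64.5
[(280, np.float64(155.0), np.float64(15.0)), (281, np.float64(152.0), np.float64(13.0)), (282, np.float64(148.0), np.float64(21.0)), (283, np.float64(146.0), np.float64(16.0)), (284, np.float64(142.0), np.float64(24.0)), (285, np.float64(135.0), np.float64(69.0)), (286, np.float64(132.0), np.float64(66.0)), (287, np.float64(130.0), np.float64(48.0)), (288, np.float64(130.0), np.float64(16.0)), (289,
[... 2347 characters left out ...]
p.float64(64.0)), (324, np.float64(584.0), np.float64(18.0), np.float64(66.0))]
[(299, np.float64(533.0), np.float64(96.0), np.float64(21.0)), (300, np.float64(531.0), np.float64(90.0), np.float64(65.0)), (301, np.float64(531.0), np.float64(87.0), np.float64(63.0)), (302, np.float64(530.0), np.float64(84.0), np.float64(68.0)), (303, np.float64(531.0), np.float64(81.0), np.float64(62.0)), (304, np.float64(530.0), np.float64(78.0), np.float64(65.0)), (321, np.float64(532.0), np.float64(28.0), np.float64(14.0)), (322, np.float64(530.0), np.float64(24.0), np.float64(64.0)), (323, np.float64(530.0), np.float64(21.0), np.float64(66.0)), (324, np.float64(530.0), np.float64(18.0), np.float64(66.0))]
```

Run:
```python
from h import *
t=np.load("top0.npz");P=cloud("top",t['d']);V=t['p'].max(2)
for v in (182,185,188,200,203,206,219,222): 
  for a,b in((294,309),(314,330)): print(v,[(u,int(P[v,u][2]),int(V[v,u])) for u in range(a,b)])
for v in (190,210): print(v,[(u,int(P[v,u][2]),int(V[v,u])) for u in range(246,268)])
for u in (260,): print(u,[(v,int(P[v,u][2]),int(V[v,u])) for v in list(range(163,175))+list(range(236,246))])
```

```text
182 [(294, 16, 121), (295, 17, 122), (296, 20, 123), (297, 17, 121), (298, 18, 119), (299, 66, 117), (300, 64, 119), (301, 64, 116), (302, 63, 114), (303, 62, 108), (304, 20, 88), (305, 17, 85), (306, 14, 100), (307, 13, 118), (308, 14, 121)]
182 [(314, 16, 121), (315, 13, 124), (316, 13, 121), (317, 18, 120), (318, 17, 123), (319, 16, 120), (320, 61, 115), (321, 67, 117), (322, 65, 117), (323, 68, 114), (324, 61, 111), (325, 16, 102), (326, 14, 104), (327, 16, 116), (328, 21, 120), (329, 14, 119)]
185 [(294, 16, 124), (295, 14, 124), (296, 17, 123), (297, 20, 122), (298, 16, 121), (299, 65, 120), (300, 62, 120), (301, 62, 120), (302, 68, 116), (303, 65, 102), (304, 29, 84), (305, 20, 88), (306, 20, 102), (307, 17, 116), (308, 12, 124)]
185 [(314, 13, 122), (315, 18, 119), (316, 17, 122), (317, 14, 119), (318, 18, 118), (319, 17, 117), (320, 64, 111), (321, 64, 112), (322, 68, 112), (323, 67, 112), (324, 66, 108), (325, 64, 100), (326, 21, 102), (327, 14, 116), (328, 17, 118), (329, 19, 122)]
188 [(294, 17, 117), (295, 14, 117), (296, 13, 118), (297, 14, 115), (298, 17, 117), (299, 6
[... 3279 characters left out ...]
 21, 185), (247, 21, 185), (248, 22, 186), (249, 21, 183), (250, 17, 178), (251, 39, 169), (252, 46, 157), (253, 34, 150), (254, 33, 160), (255, 30, 166), (256, 25, 165), (257, 34, 168), (258, 33, 170), (259, 36, 169), (260, 30, 165), (261, 39, 156), (262, 39, 142), (263, 21, 133), (264, 21, 155), (265, 23, 175), (266, 23, 183), (267, 22, 184)]
260 [(163, -2, 178), (164, 2, 178), (165, 3, 166), (166, 18, 148), (167, 21, 140), (168, 67, 148), (169, 63, 119), (170, 42, 97), (171, 26, 110), (172, 20, 163), (173, 21, 178), (174, 35, 169), (236, 35, 172), (237, 23, 182), (238, 17, 186), (239, 18, 184), (240, 64, 172), (241, 15, 142), (242, 14, 125), (243, 19, 123), (244, 19, 120), (245, 13, 123)]
```

```bash
cat >> h.py <<'E'
PSI=0.0315
Oxy=np.array([588.5,121.5])   # board origin in (n,m) rotated coords
def Rz(psi):
    n=np.array([np.cos(psi),np.sin(psi),0]); e=np.array([-np.sin(psi),np.cos(psi),0])
    return np.c_[e,n,[0,0,-1.]]
def bw(x,y,z=0):
    n=np.array([np.cos(PSI),np.sin(PSI)]); e=np.array([-np.sin(PSI),np.cos(PSI)])
    q=n*(Oxy[0]+x)+e*(Oxy[1]+y); return np.array([q[0],q[1],z])
def wb(X):
    n=np.array([np.cos(PSI),np.sin(PSI)]); e=np.array([-np.sin(PSI),np.cos(PSI)])
    X=np.atleast_2d(X)[:,:2]; return np.c_[X@n-Oxy[0],X@e-Oxy[1]]
def st(msg=""):
    s=sensors.read_state(); print(msg,"t%.1f"%s['t'],"p",s['eef_pos'].round(1),"F",s['force'].round(1),"M",s['wrist_torque'].round(2),"w%.1f"%s['grip_width']); return s
E
python3 - <<'E'
from h import *
p,d=grab("top","top1")
T=tubes(p)
for x in T: print(x)
for R in (Rz(.1314),Rz(.1314+np.pi)):
    for P in ([617,-290,100],bw(58,-330,60),bw(-58,-330,60),bw(50,85,90),bw(0,260,230)):
        print(np.round(ctrl.solve_ik(np.array(P,float),R),2) if ctrl.solve_ik(np.array(P,float),R) is not None else None)
E
```

```text
(array([ 617.62256053, -229.79746974]), np.float64(0.13124968776782556), np.float64(197.25244489595045), np.float64(16.66247701078152))
(array([ 538.44714872, -228.15338601]), np.float64(0.11863616921490991), np.float64(198.7328184304466), np.float64(16.751722103239658))
(array([ 471.64947252, -236.87100688]), np.float64(0.1471139705733883), np.float64(198.52521350321175), np.float64(16.636082296486595))
[-0.57  0.58  1.38 -0.    1.19 -0.7 ]
[-0.41  0.62  1.4  -0.    1.12 -0.54]
[-0.49  0.43  1.7  -0.    1.01 -0.63]
[ 0.22  0.57  1.41 -0.    1.16  0.08]
[ 0.48  0.49  1.22 -0.    1.43  0.35]
[-0.57  0.58  1.38 -0.    1.19  2.44]
[-0.41  0.62  1.4  -0.    1.12  2.6 ]
[-0.49  0.43  1.7  -0.    1.01  2.52]
None
[ 0.48  0.49  1.22 -0.    1.43 -2.79]
```

```bash
cat >> h.py <<'E'
def grasp_tube(T,back=60,zc=31):
    c,psi=T[0],T[1]; e=np.array([-np.sin(psi),np.cos(psi)])
    g=c-back*e; R=Rz(psi)
    ctrl.gripper_to(48)
    ctrl.move_ptp(np.r_[g,110.],R); 
    ctrl.move_l(np.r_[g,zc],vel=120,threshold=15)
    st("down"); ctrl.gripper_to(0,60); st("gripped")
    ctrl.move_l(np.r_[g,120.],vel=150); return st("lifted")
E
python3 - <<'E'
from h import *
ctrl.move_l([159,552,380],vel=250)
ctrl.move_ptp(np.array([560,-180,300.]),Rz(.13))
p,d=grab("top");T=tubes(p)
print(len(T))
t=np.load("top1.npz"); T=tubes(t['p']) if len(T)<3 else T
print(T[0])
grasp_tube(T[0])
ctrl.move_ptp(bw(58,-128-25-160,100-0),Rz(PSI)); st()
grab("top","top2");grab("side","side2")
E
python3 -c "
from h import *
crop(np.load('top2.npz')['p'],270,150,440,260,4,'t2');crop(np.load('side2.npz')['p'],250,150,400,300,5,'s2')"
```

```text
0
(array([ 617.62256053, -229.79746974]), np.float64(0.13124968776782556), np.float64(197.25244489595045), np.float64(16.66247701078152))
down t6.0 p [ 626.2 -289.6   31.9] F [-1.8 -0.9 -0.5] M [-0.03 -0.03  0.04] w47.9
gripped t6.3 p [ 626.5 -290.    32.7] F [-0.4 -0.   4.8] M [ 0.04 -0.01  0.06] w18.0
lifted t7.1 p [ 624.6 -288.8  118.8] F [ 0.2 -0.5 -1.6] M [-0.07 -0.06  0.05] w18.4
 t7.6 p [ 651.2 -169.7   97.9] F [ 0.1  0.4 -1. ] M [-0.08 -0.03 -0.02] w17.8
```

View pics/t2.png

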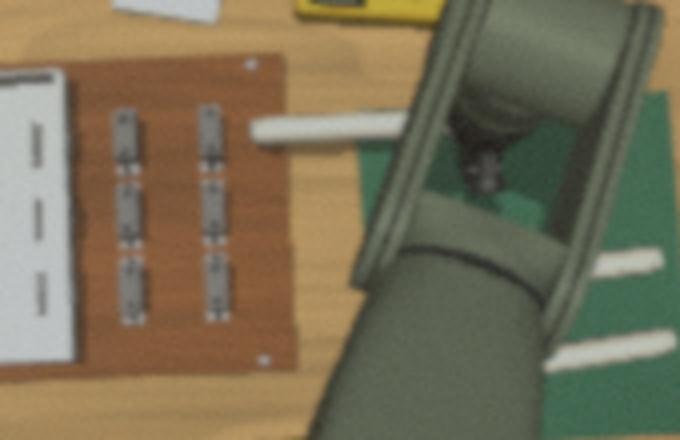

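View pics/s2.png

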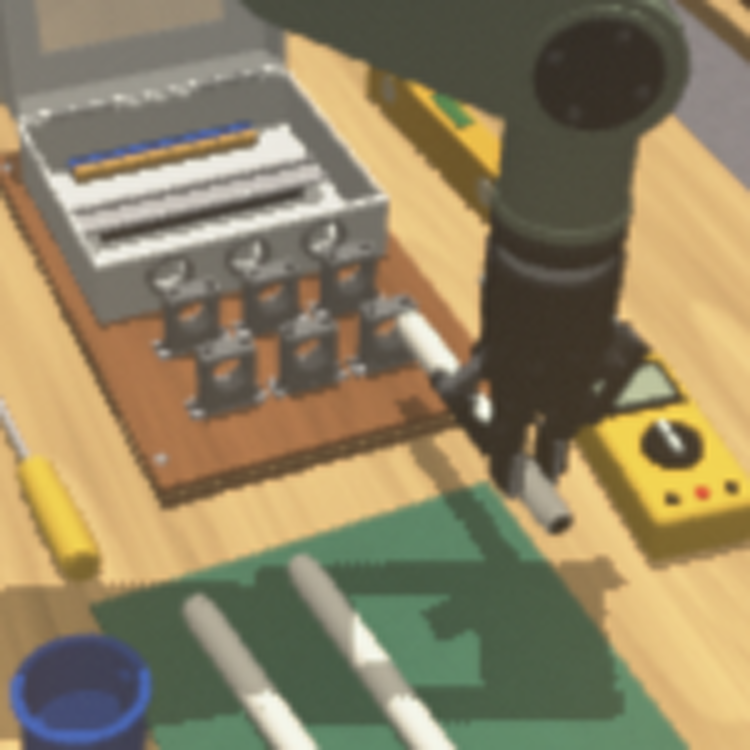

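```bash
cat >> h.py <<'E'
def tubeaxis(p,u0,u1,v0,v1,z,cam="top",thrS=45,thrV=110):
    q=p[v0:v1,u0:u1].astype(int); S=q.max(2)-q.min(2); V=q.max(2)
    m=((S<thrS)&(V>thrV)).astype(np.uint8)
    n,l,s_,ce=cv2.connectedComponentsWithStats(m); 
    i=1+s_[1:,4].argmax(); v,u=np.nonzero(l==i)
    X=unproj(cam,np.c_[u+u0,v+v0],z)[:,:2]; c,e=line(X); e=e*np.sign(e[1])
    return X,c,e,(u+u0,v+v0)
E
python3 - <<'E'
from h import *
p=np.load("top2.npz")['p']
X,c,e,(u,v)=tubeaxis(p,328,370,170,195,78)
print(u.min(),u.max(),v.min(),v.max(),len(u)); print(c,e,np.arctan2(-e[0],e[1]))
print("tip y",np.percentile(X[:,1],99),X[:,1].max())
t=np.array([651.2,-169.7]); print("lateral at tcp", c[0]+e[0]/e[1]*(t[1]-c[1]) - t[0])
tip=c+e*((X[:,1].max()+1.5)-c[1]); print("tip from tcp",tip-t)
s=np.load("side2.npz")['p']
X,c,e,(u,v)=tubeaxis(s,328,345,205,235,78,"side",60,140)
print(u.min(),u.max(),v.min(),v.max(),len(u)); print(c,e,np.arctan2(-e[0],e[1]))
print("side lateral at tcp", c[0]+e[0]/e[1]*(t[1]-c[1]) - t[0])
print(proj("side",[[*bw(58,-160),78],[*t,78],[t[0]+.0,t[1]-40,78]]))
E
```

```text
332 369 177 185 266
[646.85345  -63.185863] [-0.0656725   0.99784124] 0.06571979
tip y -8.9884457205915 -7.067770922858216
lateral at tcp 2.663637433034978
tip from tcp [ -8.13046971 164.00784538]
328 341 209 224 96
[646.2406   -29.909166] [-0.04156532  0.9991358 ] 0.041577294
side lateral at tcp 0.8560768618383463Traceback (most recent call last):
  File "<stdin>", line 12, in <module>
  File "h.py", line 9, in proj
    c=C[n];X=np.atleast_2d(X)@c['R'].T+c['t'];p=X@c['mtx'].T
             ~~~~~~~~~~~~~^^^
    ary = asanyarray(ary)
ValueError: setting an array element with a sequence. The requested array has an inhomogeneous shape after 1 dimensions. The detected shape was (3,) + inhomogeneous part.
```

```bash
python3 - <<'E'
from h import *
print(wb([651.2,-169.7]))
ctrl.move_l(bw(58,-128-25-160,69.0),vel=100); ctrl.hold(.3); s=st(); print(wb(s['eef_pos']))
grab("top","top3");grab("side","side3")
E
python3 -c "
from h import *
crop(np.load('top3.npz')['p'],290,165,390,205,7,'t3');crop(np.load('side3.npz')['p'],290,180,370,260,9,'s3')"
```

```text
[[  57.03228409 -311.62522241]]
 t8.5 p [ 652.7 -171.2   69.8] F [ 0.4  0.3 -1.7] M [-0.06  0.04  0.01] w18.0
[[  58.52625378 -313.1697809 ]]
```

View pics/t3.png

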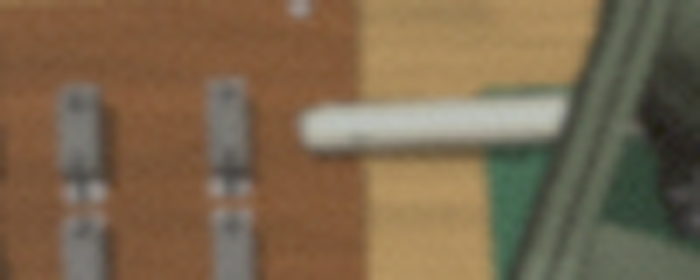

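View pics/s3.png

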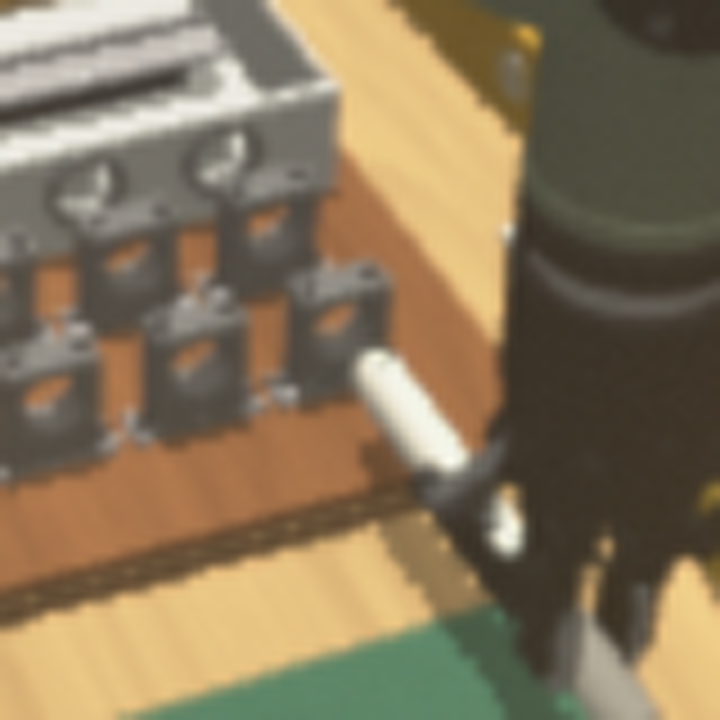

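Run:
```python
from h import *
for z in (44,48,52): print(z,((proj("side",[bw(58,-151,z),bw(58,-180,z)])-[290,180])*9+4.5).round(0))
print(((proj("side",[bw(58,-128,48),bw(58,-128,66),bw(40,-128,66),bw(76,-128,66),bw(58,-10,48)])-[290,180])*9+4.5).round(0))
```

```text
44 [[374. 374.]
 [408. 422.]]
48 [[374. 366.]
 [409. 414.]]
52 [[375. 357.]
 [410. 405.]]
[[348. 329.]
 [350. 291.]
 [306. 302.]
 [394. 280.]
 [222. 153.]]
```

```bash
python3 - <<'E'
from h import *
r=ctrl.move_l(bw(57.7,-313+25+16+20,68.5),vel=60,threshold=8); s=st(r); print(wb(s['eef_pos']))
grab("top","top4");grab("side","side4")
E
python3 -c "
from h import *
crop(np.load('top4.npz')['p'],290,165,390,205,7,'t4');crop(np.load('side4.npz')['p'],290,180,370,260,9,'s4')"
```

```text
False t9.8 p [ 650.1 -110.5   68.6] F [-0.1 -0.3 -0.7] M [-0.05  0.04  0.05] w17.9
[[  57.75317936 -252.43376208]]
```

View pics/t4.png

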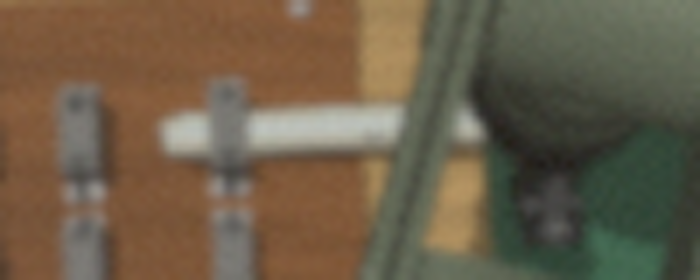

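View pics/s4.png

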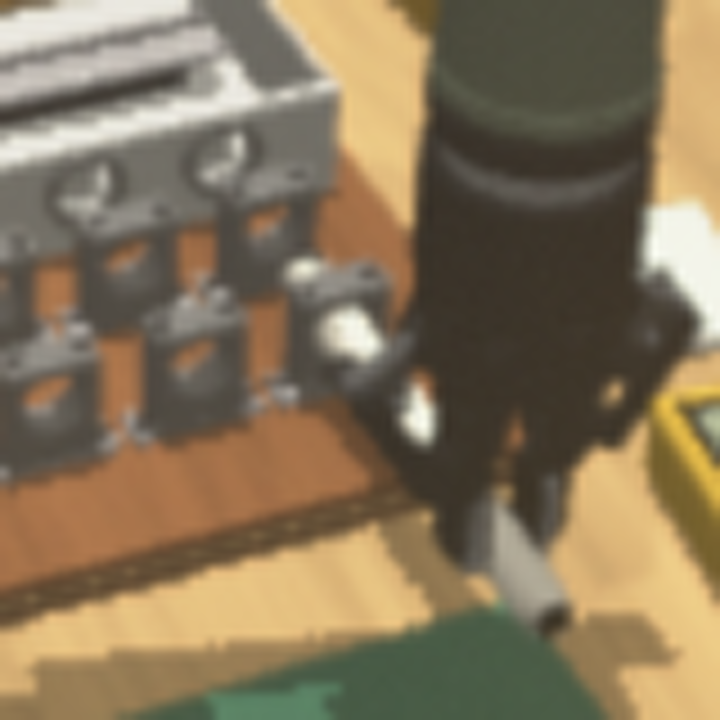

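```bash
cat >> h.py <<'E'
def push(bx,y,z,thr=10,vel=60):
    try: r=ctrl.move_l(bw(bx,y,z),vel=vel,threshold=thr)
    except ctrl.MotionError as ex: print("ERR",ex); return None
    s=st(f"push {r}"); print("   board",wb(s['eef_pos']).round(1)); return r
E
python3 - <<'E'
from h import *
push(57.7,-160,68.5)
push(57.7,-135,68.5,thr=12,vel=40)
grab("top","top5");grab("side","side5")
E
python3 -c "
from h import *
crop(np.load('top5.npz')['p'],260,165,360,205,7,'t5');crop(np.load('side5.npz')['p'],280,180,360,260,9,'s5')"
```

```text
push False t11.5 p [647.1 -18.5  68.5] F [ 1.5 -0.3 -0.2] M [-0.07 -0.03 -0.02] w18.3
   board [[  57.7 -160.4]]
push True t12.0 p [646.6  -2.4  68.2] F [-0.1 -1.6 -1.2] M [-0.3  -0.14 -0.12] w18.0
   board [[  57.8 -144.2]]
```

View pics/t5.png

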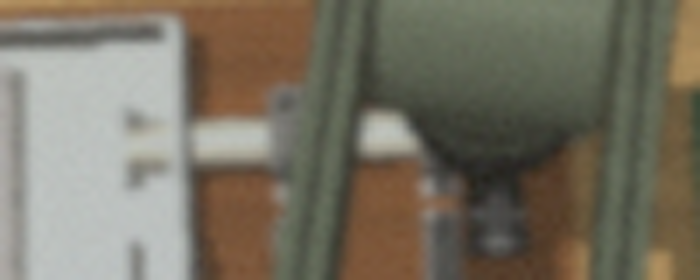

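View pics/s5.png

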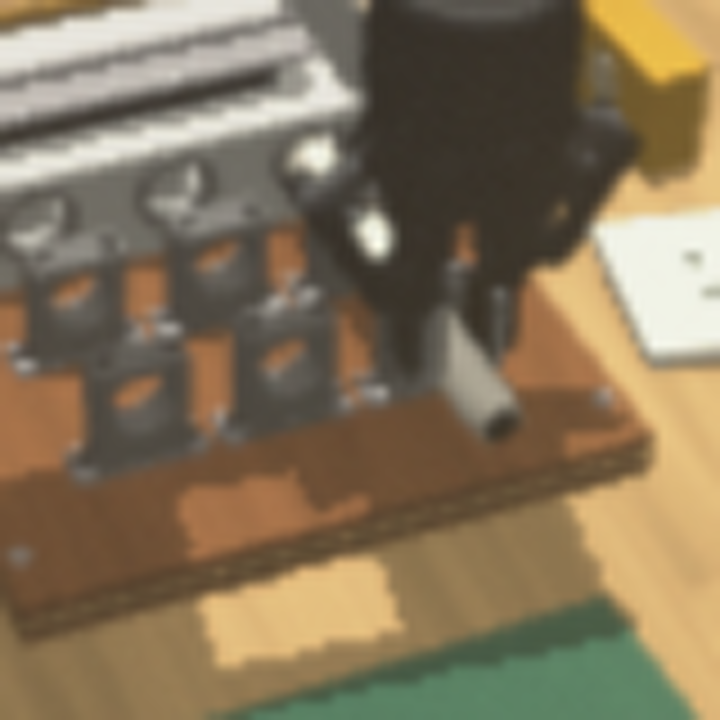

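```bash
cat >> h.py <<'E'
def release_tube():
    ctrl.gripper_to(36); s=st("open"); p=s['eef_pos']; ctrl.move_l([p[0],p[1],150.],vel=200)
def look(f):
    s=sensors.read_state()['eef_pos']
    ctrl.move_ptp(np.array([480,100.,260]),Rz(PSI)); ctrl.hold(.2); return grab("top",f)[0]
E
python3 - <<'E'
from h import *
release_tube(); p=look("top6"); T=tubes(p)
for x in T: print(x)
E
python3 -c "
from h import *
crop(np.load('top6.npz')['p'],220,120,420,260,4,'t6')"
```

```text
open t12.4 p [645.4  -2.6  67. ] F [-0.8 -0.5  0.6] M [ 0.02 -0.03 -0.04] w35.9
(array([ 538.50445811, -228.68852808]), np.float64(0.11949671537941373), np.float64(198.7374845080748), np.float64(17.338120114977148))
(array([ 471.77959761, -236.75672253]), np.float64(0.1475703571516964), np.float64(198.52649401083457), np.float64(17.136581237732887))
```

View pics/t6.png

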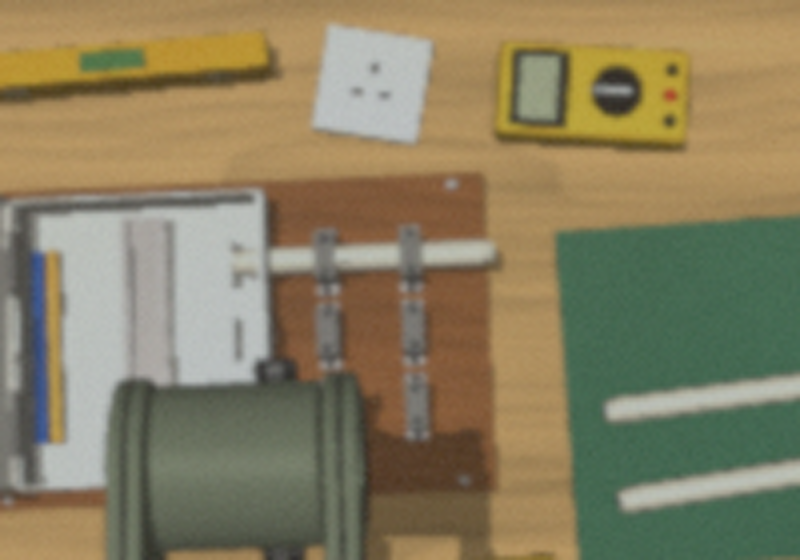

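```bash
cat >> h.py <<'E'
def insert(bx,bxcmd=None):
    b=bx-0.3
    ctrl.move_ptp(bw(b,-313,100.),Rz(PSI)); ctrl.move_l(bw(b,-313,68.7),vel=120); ctrl.hold(.2)
    s=st("pre"); print(wb(s['eef_pos']).round(1),s['grip_width'])
    for y,th,v in((-252,8,80),(-160,10,80)):
        if push(b,y,68.5,th,v) is not False: print("early contact"); return False
    return push(b,-135,68.5,12,40)
E
python3 - <<'E'
from h import *
T=tubes(np.load("top6.npz")['p'])
ctrl.move_ptp(np.array([520,-180.,200]),Rz(.1))
grasp_tube(T[0])
r=insert(0.)
grab("top","top7");grab("side","side7")
if r: 
    s=sensors.read_state()
    if abs(wb(s['eef_pos'])[0,1]+144)<5: release_tube(); p=look("top8"); print(tubes(p))
E
python3 -c "
from h import *
crop(np.load('top8.npz')['p'],220,120,420,260,4,'t8')
crop(np.load('side7.npz')['p'],240,150,400,270,5,'s7')"
```

```text
down t17.0 p [ 546.4 -288.5   31.9] F [ 0.8  0.6 -0.4] M [-0.02 -0.03  0.03] w47.8
gripped t17.3 p [ 546.6 -289.    32.5] F [ 0.1 -0.2  5.4] M [0.05 0.02 0.01] w18.1
lifted t18.1 p [ 544.8 -287.7  118.9] F [-1.1 -0.1 -1.3] M [-0.07  0.04  0.  ] w17.9
pre t19.3 p [ 594.6 -173.6   69.8] F [ 0.3 -0.6 -0.4] M [-0.02  0.   -0.  ] w18.0
[[ 3.000e-01 -3.137e+02]] 18.049147743562127
push False t20.2 p [ 592.2 -112.1   68.6] F [ 0.1 -0.2 -0.5] M [-0.05 -0.01  0.08] w17.9
   board [[-2.000e-01 -2.522e+02]]
push False t21.5 p [589.3 -20.5  68.6] F [ 0.1 -0.  -0.7] M [-0.03  0.01 -0.03] w18.0
   board [[  -0.2 -160.5]]
push True t21.9 p [588.7  -5.   68.3] F [ 0.6 -0.9 -0.7] M [-0.31 -0.14 -0.13] w18.2
   board [[  -0.2 -145.1]]
open t22.4 p [587.5  -5.2  67.2] F [ 0.1  0.  -0.3] M [0.02 0.02 0.02] w36.2
[(array([ 471.73908697, -236.47675121]), np.float64(0.14860680948304522), np.float64(198.52924845309684), np.float64(17.13289123304182))]
```

View pics/t8.png

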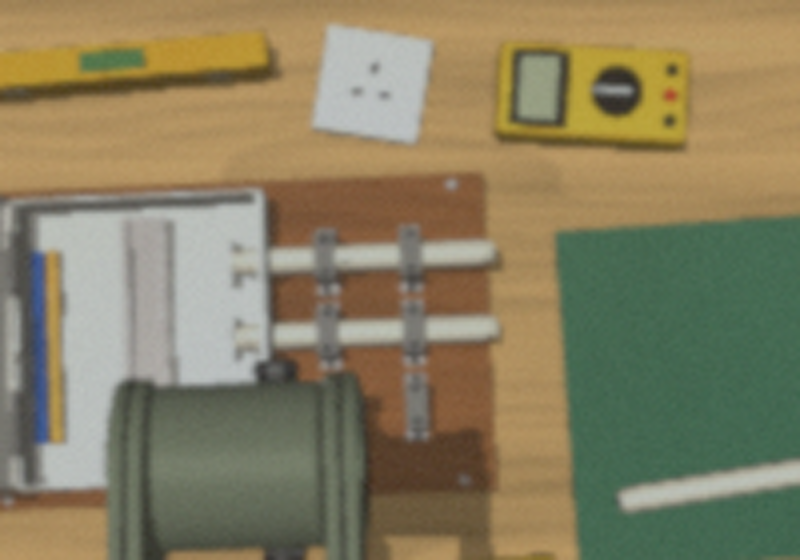

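View pics/s7.png

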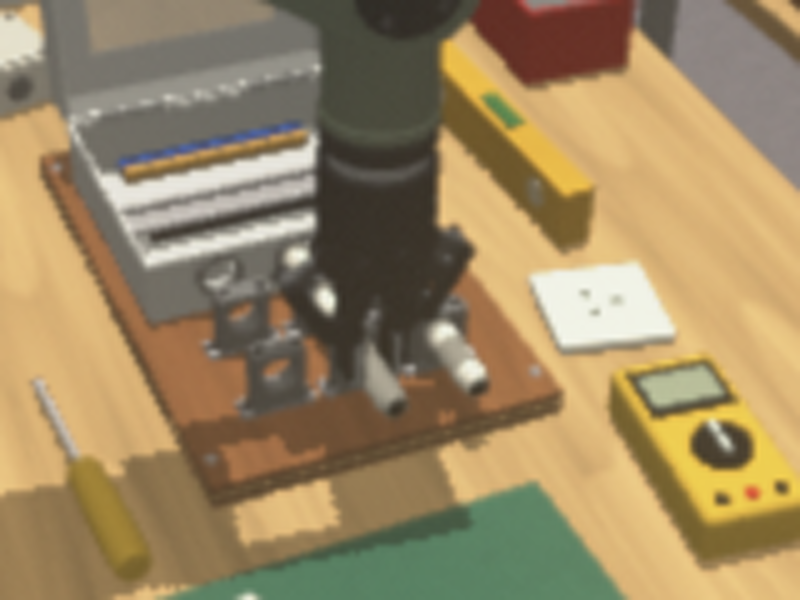

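```bash
python3 - <<'E'
from h import *
T=tubes(np.load("top8.npz")['p'])
ctrl.move_ptp(np.array([500,-180.,200]),Rz(.1))
grasp_tube(T[0])
r=insert(-58.)
grab("top","top9");grab("side","side9")
if r: 
    s=sensors.read_state()
    if abs(wb(s['eef_pos'])[0,1]+144)<5:
        release_tube(); ctrl.move_ptp(np.array([330,-80.,320]),Rz(PSI)); ctrl.hold(.2); grab("top","top10"); grab("side","side10")
E
python3 -c "
from h import *
crop(np.load('top10.npz')['p'],150,150,350,285,4,'t10')
crop(np.load('side10.npz')['p'],200,120,400,270,4,'s10')"
```

```text
down t26.8 p [ 481.4 -296.1   31.9] F [-0.1 -0.8 -0.7] M [ 0.08 -0.04 -0.01] w48.1
gripped t27.2 p [ 481.5 -296.6   32.4] F [-1.   0.7  5.9] M [0.03 0.04 0.07] w18.0
lifted t27.9 p [ 479.8 -295.2  119. ] F [-0.   0.5 -1.2] M [-0.03  0.01 -0.01] w17.9
pre t29.1 p [ 536.7 -175.4   69.7] F [-0.1  0.3 -0.6] M [-0.05 -0.01 -0.01] w18.0
[[ -57.6 -313.7]] 18.046751516563344
push False t30.0 p [ 534.2 -113.9   68.6] F [ 0.1  0.4 -1.2] M [-0.03 -0.03 -0.  ] w18.3
   board [[ -58.2 -252.1]]
push False t31.3 p [531.3 -22.2  68.5] F [ 0.4 -1.2 -0.9] M [-0.05 -0.    0.  ] w18.3
   board [[ -58.2 -160.5]]
push True t31.8 p [530.9  -5.8  68.4] F [ 0.6 -1.7 -0.4] M [-0.35 -0.15 -0.05] w17.9
   board [[ -58.1 -144. ]]
open t32.2 p [529.6  -5.9  67.4] F [-0.2 -0.3 -0.3] M [-0.06  0.   -0.01] w35.7
```

View pics/t10.png

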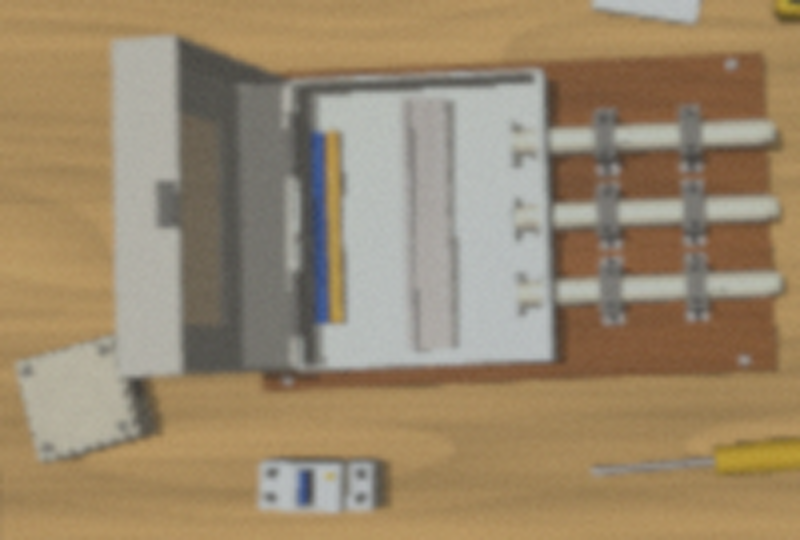

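View pics/s10.png

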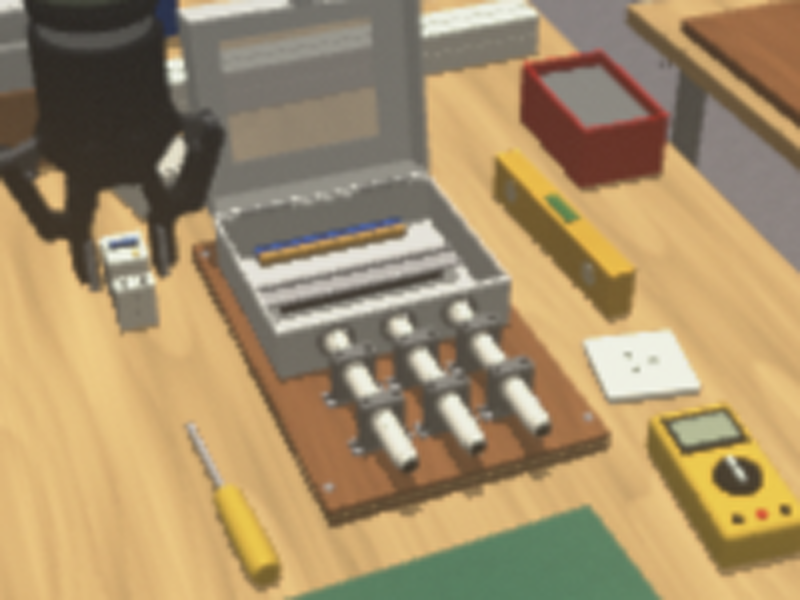

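```bash
cat >> h.py <<'E'
def edges1d(prof,thr):
    a=np.asarray(prof,float)-thr; i=np.nonzero(a[:-1]*a[1:]<0)[0]; return i+a[i]/(a[i]-a[i+1])
def breaker(p,u0,u1,v0,v1,zt=45):
    q=p[v0:v1,u0:u1].astype(int); S=q.max(2)-q.min(2); V=q.max(2)
    m=((S<45)|((q[...,2]>q[...,0]+15))).astype(np.uint8)
    m=cv2.morphologyEx(m,cv2.MORPH_CLOSE,np.ones((3,3)))
    n,l,s_,ce=cv2.connectedComponentsWithStats(m); i=1+s_[1:,4].argmax()
    return m*(l==i),s_[i],V,S
E
python3 - <<'E'
from h import *
z=np.load("top10.npz");p=z['p'];P=cloud("top",z['d'])
for nm,b in (("A",(208,252,258,285)),("B",(414,452,258,285))):
    m,s_,V,S=breaker(p,*b); u0,u1,v0,v1=b
    print(nm,s_[:5]+[u0,v0,0,0,0]); 
    for v in range(v0,v1): print(v,''.join('#' if x else '.' for x in m[v-v0]),)
    vm=int(s_[1]+s_[3]/2); 
    print([(u0+i,int(V[vm,i]),int(S[vm,i]),int(P[v0+vm,u0+i][2])) for i in range(u1-u0)])
E
```

```text
A [214 264  33  14 431]
258 ............................................
259 ............................................
260 ............................................
261 ............................................
262 ............................................
263 ............................................
264 ..........##############........#...........
265 .......###############################......
266 .......###############################......
267 ......################################......
268 ......#################################.....
269 ......#################################.....
270 ......#################################.....
271 ......#################################.....
272 ......#################################.....
273 ......#################################.....
274 ......#################################.....
275 ......################################......
276 ......###############################.......
277 .......############################.........
278 ............................................
279 ...........................................
[... 2310 characters left out ...]
0, -3), (416, 112, 33, -2), (417, 101, 13, 12), (418, 119, 4, 28), (419, 152, 4, 41), (420, 164, 5, 39), (421, 152, 5, 42), (422, 154, 2, 43), (423, 177, 5, 40), (424, 182, 4, 42), (425, 161, 4, 42), (426, 145, 4, 49), (427, 159, 3, 63), (428, 183, 5, 53), (429, 186, 6, 63), (430, 172, 5, 62), (431, 149, 18, 59), (432, 135, 57, 58), (433, 123, 69, 62), (434, 109, 28, 62), (435, 137, 4, 63), (436, 179, 4, 57), (437, 188, 5, 59), (438, 186, 4, 59), (439, 189, 5, 58), (440, 189, 3, 57), (441, 188, 5, 59), (442, 185, 6, 58), (443, 168, 5, 45), (444, 142, 3, 43), (445, 144, 4, 46), (446, 164, 6, 45), (447, 170, 17, 46), (448, 161, 50, 2), (449, 154, 68, 1), (450, 152, 70, -3), (451, 148, 67, -2)]
```

```bash
python3 -c "
from h import *
p=np.load('top10.npz')['p']
a=p[255:290,205:255];b=p[255:290,408:458]
cv2.imwrite('pics/brk.png',cv2.resize(np.hstack([a,b])[:,:,::-1],None,fx=8,fy=8,interpolation=cv2.INTER_CUBIC))"
```

```text
(no output)
```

View pics/brk.png

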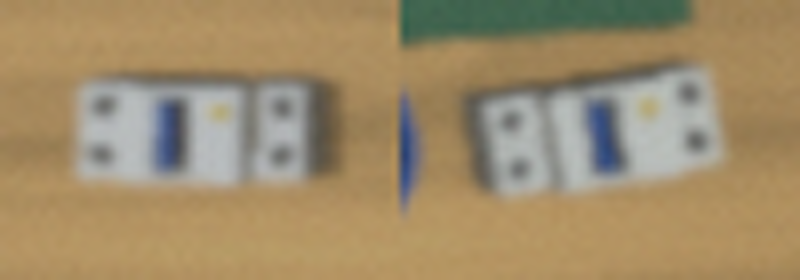

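Run:
```python
from h import *
print("A mid",unproj("top",(228.2,271.7),45),unproj("top",(234.4,271.7),62), "B",unproj("top",(433.1,271.4),45),unproj("top",(426.3,271.4),62))
print(unproj("top",[(228,271.7),(433,271.4)],62))
for P in ([384,303,160],[378,-300,160]): print(ctrl.solve_ik(np.array(P,float),Rz(.02)),ctrl.solve_ik(np.array(P,float),Rz(.14)))
```

```text
A mid [[380.63775305 309.43921972  45.        ]] [[381.63410183 287.15538251  62.        ]] B [[ 375.41953003 -308.42302099   45.        ]] [[ 376.86587205 -284.06856151   62.        ]]
[[ 381.82335447  306.28641595   62.        ]
 [ 376.66929036 -303.92766958   62.        ]]
[ 4.90885890e-01  1.30165463e-01  1.84447423e+00 -4.44089210e-16
  1.16695296e+00  4.70885890e-01] [ 4.90885890e-01  1.30165463e-01  1.84447423e+00 -4.44089210e-16
  1.16695296e+00  3.50885890e-01]
[-8.50444257e-01  1.16522901e-01  1.85992574e+00 -4.44089210e-16
  1.16514402e+00 -8.70444257e-01] [-8.50444257e-01  1.16522901e-01  1.85992574e+00 -4.44089210e-16
  1.16514402e+00 -9.90444257e-01]
```

```bash
cat >> h.py <<'E'
def grasp_brk(x,y,psi):
    R=Rz(psi); ctrl.gripper_to(75)
    ctrl.move_ptp(np.array([x,y,160.]),R); ctrl.move_l([x,y,44.],vel=120,threshold=15); ctrl.hold(.1)
    st("down"); ctrl.gripper_to(0,80); s=st("gripped")
    ctrl.move_l([x,y,200.],vel=150); st("lifted"); return s
E
python3 - <<'E'
from h import *
ctrl.move_ptp(np.array([370,150.,300]),Rz(.02))
s=grasp_brk(381.7,309.5,.025)
ctrl.move_ptp(bw(-45,85,180.),Rz(PSI)); ctrl.hold(.3); s=st(); print(wb(s['eef_pos']))
grab("top","top11");grab("side","side11")
E
python3 -c "
from h import *
crop(np.load('top11.npz')['p'],150,120,350,285,4,'t11')
crop(np.load('side11.npz')['p'],200,80,360,230,5,'s11')"
```

```text
down t37.6 p [382.5 309.9  45. ] F [-0.   0.4  0.2] M [ 0.   -0.   -0.04] w75.0
gripped t38.0 p [382.2 309.9  44.6] F [-0.4 -0.1  4.4] M [-0.02  0.13 -0.05] w35.4
lifted t39.2 p [380.8 309.  198.7] F [-0.6  0.2 -2.8] M [0.01 0.03 0.02] w35.4
 t40.3 p [536.  224.4 180.3] F [ 0.2  0.7 -2.1] M [-0.03  0.01 -0.01] w35.2
[[-45.73619711  85.92989609]]
```

View pics/t11.png

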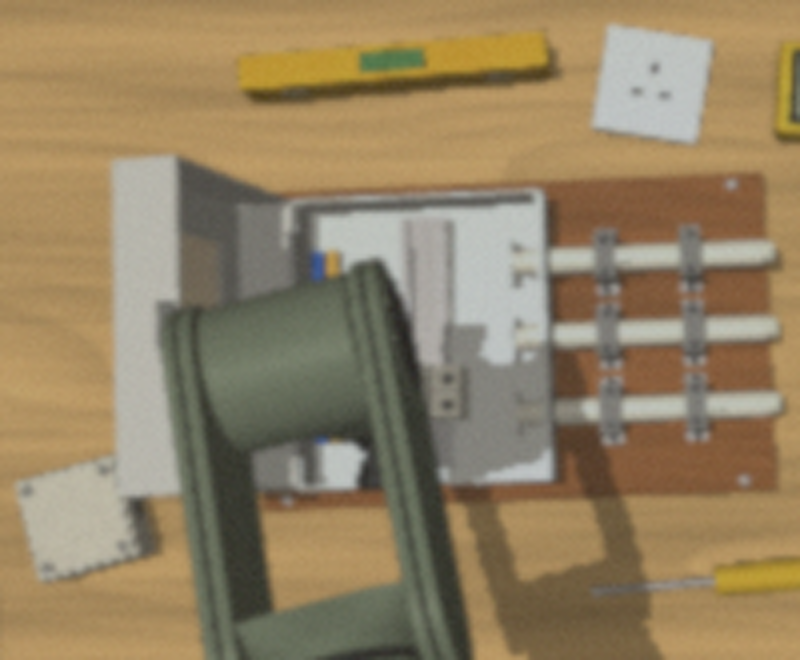

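View pics/s11.png

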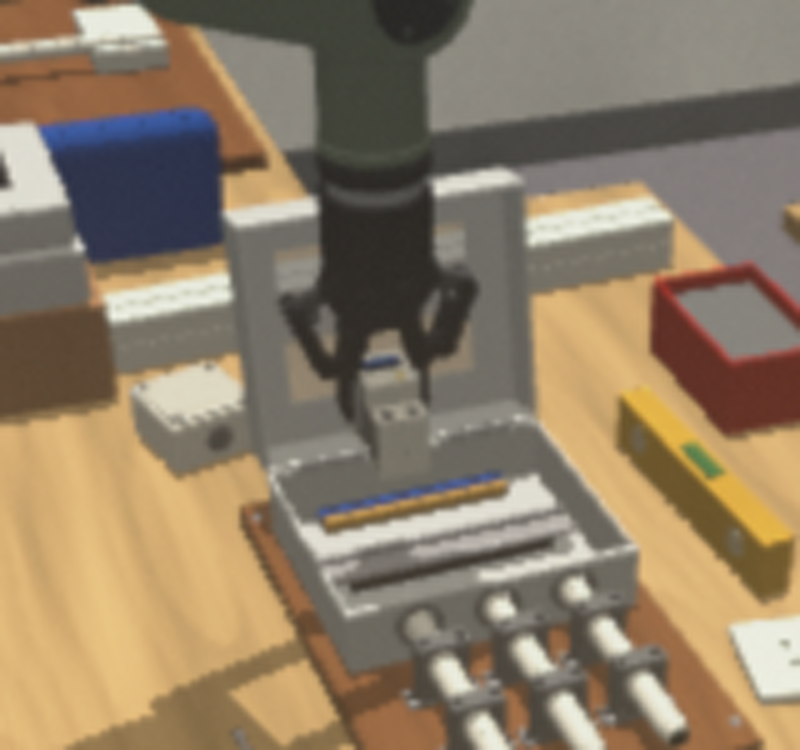

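Run:
```python
from h import *
c=C["side"];o=-c['R'].T@c['t']
z=np.load("side11.npz");P=cloud("side",z['d'])
for u,v in [(375,150),(375,30),(330,10),(410,15),(250,10),(375,250),(232,215),(515,180),(240,225),(510,190)]:
    U,W=int(u/5+200),int(v/5+80); print((u,v),P[W,U].round(0), wb(P[W,U]).round(0))
zz=np.load("top11.npz");P=cloud("top",zz['d'])
for u,v in [(280,350),(200,420),(400,400),(140,200),(175,300),(140,400)]:
    U,W=int(u/4+150),int(v/4+120); print((u,v),P[W,U].round(0), wb(P[W,U]).round(0))
```

```text
(375, 150) [527. 190. 367.] [[-56.  52.]]
(375, 30) [522. 161. 452.] [[-62.  23.]]
(330, 10) [495. 158. 468.] [[-89.  21.]]
(410, 15) [544. 164. 458.] [[-40.  25.]]
(250, 10) [445. 140. 479.] [[-139.    4.]]
(375, 250) [524. 189. 300.] [[-59.  51.]]
(232, 215) [470. 373. 250.] [[-107.  237.]]
(515, 180) [680. 354. 255.] [[102. 211.]]
(240, 225) [471. 346. 254.] [[-107.  210.]]
(510, 190) [685. 376. 237.] [[108. 233.]]
(280, 350) [540. 225. 508.] [[-41.  86.]]
(200, 420) [505. 260. 521.] [[-76. 123.]]
(400, 400) [513. 162. 523.] [[-71.  24.]]
(140, 200) [658. 378. 254.] [[ 81. 236.]]
(175, 300) [592. 355. 257.] [[ 14. 215.]]
(140, 400) [528. 377. 252.] [[-49. 238.]]
```

```bash
cat >> h.py <<'E'
def seat(bx,by,z,thr=6,vel=40):
    r=ctrl.move_l(bw(bx,by,z),vel=vel,threshold=thr); s=st(f"seat {r}"); print("   board",wb(s['eef_pos']).round(2)); return r,s
E
python3 - <<'E'
from h import *
seat(-45,85,95,8,100)
seat(-45,85,72,6,25)
grab("top","top12");grab("side","side12")
E
python3 -c "
from h import *
crop(np.load('top12.npz')['p'],200,150,310,250,6,'t12')
crop(np.load('side12.npz')['p'],240,130,340,230,7,'s12')"
```

```text
seat False t41.4 p [537.5 223.7  95.8] F [ 0.   0.2 -1.4] M [ 0.02 -0.04  0.08] w35.4
   board [[-44.25  85.16]]
seat True t42.0 p [536.9 224.   78.6] F [-1.3 -0.2  3.5] M [-0.06  0.11  0.05] w35.1
   board [[-44.83  85.49]]
```

View pics/s12.png

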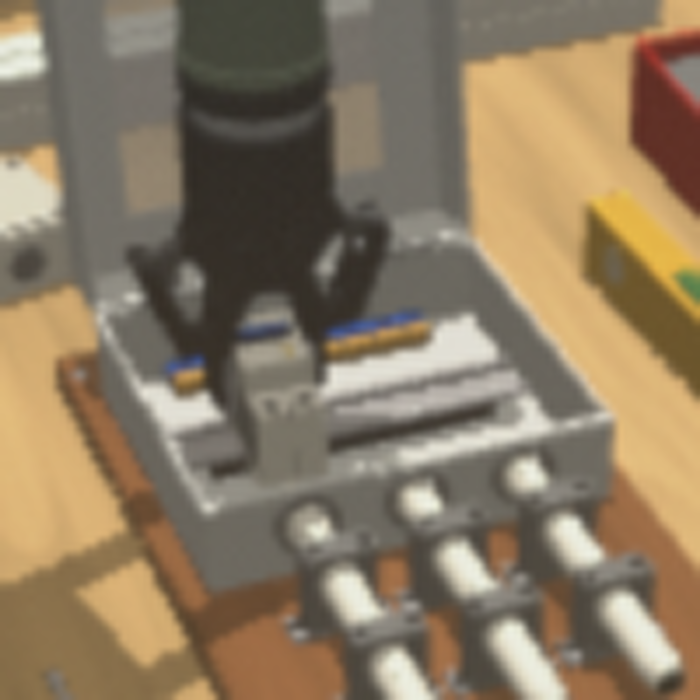

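View pics/t12.png

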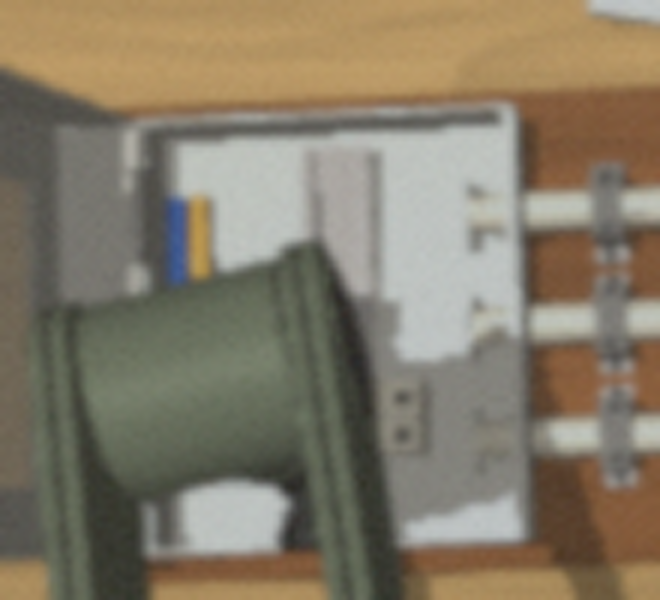

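```bash
python3 - <<'E'
from h import *
ctrl.gripper_to(58); st("open"); p=sensors.read_state()['eef_pos']
ctrl.move_l([p[0],p[1],220.],vel=180)
ctrl.move_ptp(np.array([370,-80.,300]),Rz(.1)); ctrl.hold(.2)
grab("top","top13");grab("side","side13")
E
python3 -c "
from h import *
crop(np.load('top13.npz')['p'],200,150,310,250,6,'t13')
crop(np.load('side13.npz')['p'],240,130,340,230,7,'s13')
p=np.load('top13.npz')['p']
cv2.imwrite('pics/brk13.png',cv2.resize(p[255:290,408:458][:,:,::-1],None,fx=10,fy=10,interpolation=cv2.INTER_CUBIC))
"
```

```text
open t42.5 p [535.3 223.6  77. ] F [-0.3  0.7 -0.3] M [-0.01  0.03  0.01] w58.0
```

View pics/s13.png

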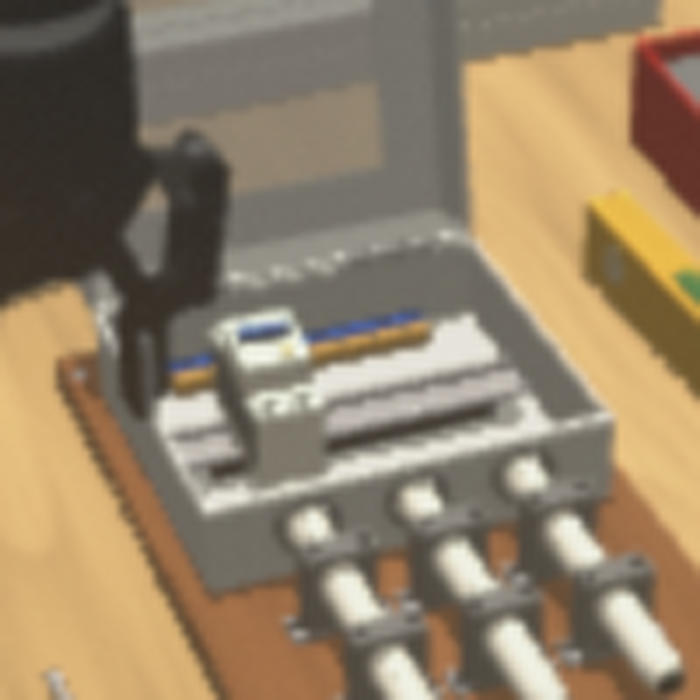

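View pics/t13.png

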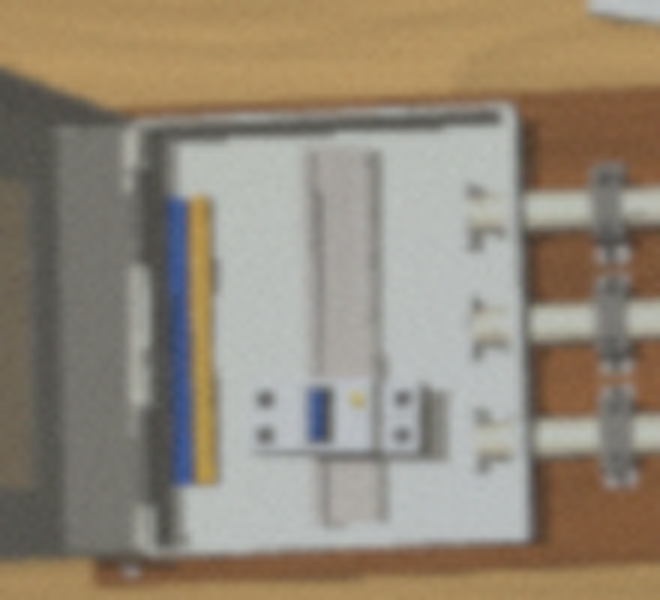

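View pics/brk13.png

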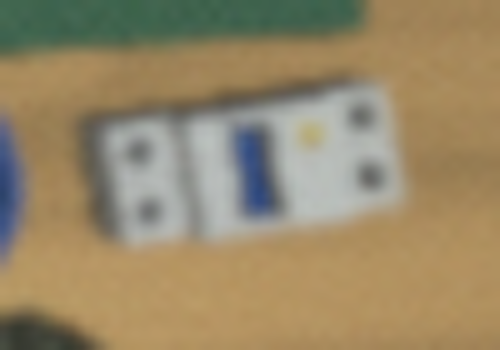

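Run:
```python
from h import *
k=lambda a:np.array(a)/10+[407.5,254.5]
print(unproj("top",[k((254.5,162))],45),unproj("top",[k((190,172))],62)-22.5*np.array([-np.sin(.155),np.cos(.155),0]))
a=unproj("top",[k((385,85)),k((405,198)),k((122,245)),k((107,122))],45);print(a.round(1),np.linalg.norm(a[0]-a[1]),np.linalg.norm(a[0]-a[3]))
d=a[1]-a[2];print(np.arctan2(d[0],-d[1]))
```

```text
[[ 377.50959193 -308.04146643   45.        ]] [[ 379.45126607 -306.86374416   62.        ]]
[[ 400.1 -348.    45. ]
 [ 366.3 -352.8   45. ]
 [ 353.2 -267.5   45. ]
 [ 389.9 -264.1   45. ]] 34.08772126709097 84.55462653564108
0.1527965711454952
```

```bash
python3 - <<'E'
from h import *
s=grasp_brk(378.3,-307.5,.152)
p=s['eef_pos']; e=np.array([-np.sin(.152),np.cos(.152)])
off=(np.array([378.5,-307.5])-p[:2])@e; print("offset along",off)
ctrl.move_ptp(np.array([420,-60.,280]),Rz(.05)); ctrl.move_ptp(bw(45,85-off,180.),Rz(PSI)); ctrl.hold(.2)
s=st()
seat(45,85-off,95,8,100)
seat(45,85-off,72,6,25)
grab("top","top14");grab("side","side14")
E
python3 -c "
from h import *
crop(np.load('top14.npz')['p'],200,150,310,250,6,'t14')
crop(np.load('side14.npz')['p'],240,130,340,230,7,'s14')"
```

```text
down t47.6 p [ 378.9 -308.2   45. ] F [ 0.  -0.2 -0.6] M [-0.01  0.01  0.03] w75.0
gripped t48.1 p [ 378.6 -308.    44.5] F [-1.  -0.1  3.2] M [0.07 0.14 0.02] w35.3
lifted t49.3 p [ 377.7 -306.7  198.7] F [ 0.1  0.4 -2.3] M [-0.   -0.03  0.01] w35.5
offset along 0.5204009251819088
 t51.9 p [627.2 224.6 181.2] F [-0.2 -0.8 -1.7] M [ 0.01  0.05 -0.03] w34.8
seat False t52.9 p [627.5 226.   95.9] F [-0.8 -0.5 -1.8] M [-0.06 -0.05  0.06] w35.1
   board [[45.81 84.66]]
seat True t53.5 p [626.8 226.   78.6] F [ 0.4 -0.   4.8] M [-0.03 -0.13  0.02] w34.9
   board [[45.1  84.63]]
```

View pics/s14.png

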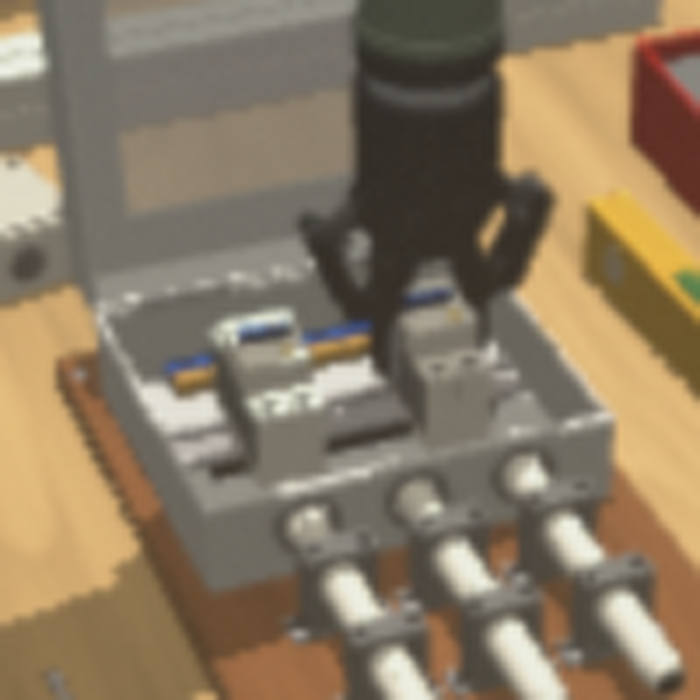

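```bash
python3 - <<'E'
from h import *
ctrl.gripper_to(58); st("open"); p=sensors.read_state()['eef_pos']
ctrl.move_l([p[0],p[1],220.],vel=180)
ctrl.move_ptp(np.array([370,-80.,320]),Rz(.1)); ctrl.hold(.3)
grab("top","top15");grab("side","side15")
z=np.load("top15.npz");P=cloud("top",z['d'])
q=P[150:245,215:285].reshape(-1,3); b=wb(q)
for bx in(-45,45):
    k=(abs(b[:,0]-bx)<14)&(abs(b[:,1]-85)<18); k2=k&(q[:,2]>85); print(bx,k2.sum(),np.median(q[k2,2]))
q=P[140:250,185:225].reshape(-1,3); b=wb(q); k=q[:,2]>245; print("cover edge y",np.percentile(b[k,1],[2,50,98]),"z",np.percentile(q[k,2],[50,95]),"x",np.percentile(b[k,0],[2,98]))
for z0 in (100,150,200):
    k=(abs(q[:,2]-z0)<8); print(z0,np.percentile(b[k,1],[5,50,95]) if k.any() else None)
for P_ in [(0,310,300),(0,310,200),(0,290,200),(0,100,200),(0,20,140)]:
    print(P_,ctrl.solve_ik(bw(*P_).astype(float),Rz(PSI)))
E
python3 -c "
from h import *
crop(np.load('top15.npz')['p'],150,130,350,260,4,'t15')
crop(np.load('side15.npz')['p'],200,80,350,230,5,'s15')"
```

```text
open t54.0 p [624.6 225.5  76.3] F [-0.7  0.8  0.3] M [-0.03  0.02 -0.01] w58.0
-45 114 95.63097843727263
45 120 95.67402042580659
cover edge y [211.20328806 224.72699889 238.94512749] z [252.42882548 257.15041193] x [-107.96764313  106.62548645]
100 [202.05519331 228.73691982 231.1484791 ]
150 [211.70830376 237.17096596 239.22793947]
200 [201.0385868  207.18223993 223.56051703]
(0, 310, 300) [ 5.45774908e-01  5.14458627e-01  1.04375111e+00 -4.44089210e-16
  1.58338291e+00  5.14274908e-01]
(0, 310, 200) [ 5.45774908e-01  5.73597187e-01  1.16009840e+00 -4.44089210e-16
  1.40789707e+00  5.14274908e-01]
(0, 290, 200) [ 5.21383065e-01  5.48908695e-01  1.19733085e+00 -4.44089210e-16
  1.39535311e+00  4.89883065e-01]
(0, 100, 200) [ 2.53961863e-01  3.66158515e-01  1.45846119e+00 -4.44089210e-16
  1.31697295e+00  2.22461863e-01]
(0, 20, 140) [ 1.24561566e-01  3.84261335e-01  1.56844776e+00 -4.44089210e-16
  1.18888356e+00  9.30615658e-02]
```

View pics/s15.png

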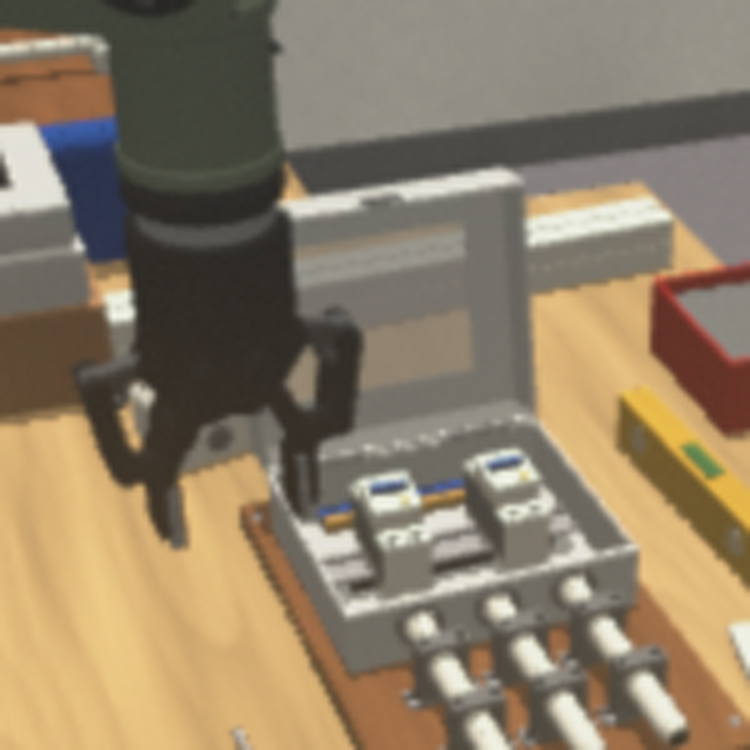

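View pics/t15.png

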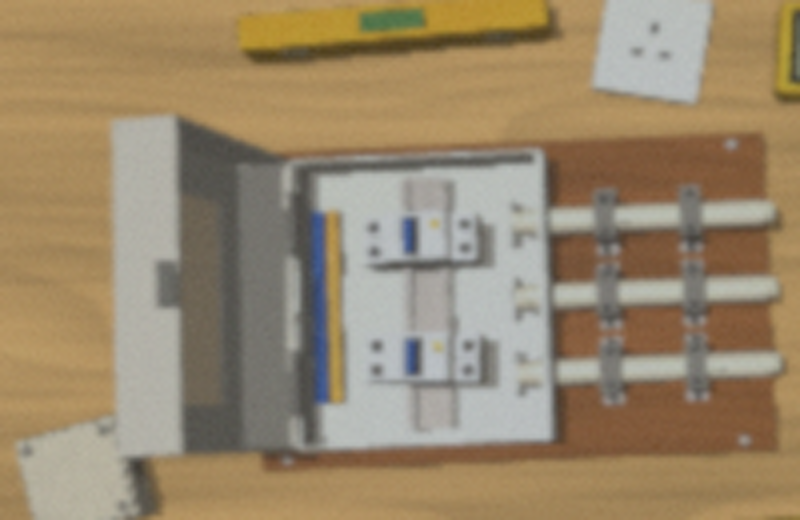

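```bash
cat > cover.py <<'E'
from h import *
def C_(th,s=160):
    return 180-s*np.cos(th)+45*np.sin(th)+11, 68+s*np.sin(th)+45*np.cos(th)+25
E
python3 - <<'E'
from cover import *
ctrl.gripper_to(0,20); st("closed")
ctrl.move_ptp(np.array([420,100.,420]),Rz(PSI))
ctrl.move_ptp(bw(0,315,360.),Rz(PSI)); st()
ctrl.move_l(bw(0,315,246.),vel=150); st()
ctrl.move_l(bw(0,275,246.),vel=100,threshold=15); st()
for th in np.arange(1.7,1.15,-.1):
    y,z=C_(th); r=ctrl.move_l(bw(0,y,z),vel=70,threshold=20); s=st(f"th{th:.2f} {r}")
    if r: break
grab("side","side16");grab("top","top16")
E
python3 -c "
from h import *
crop(np.load('side16.npz')['p'],180,40,360,230,4,'s16')"
```

```text
closed t57.4 p [370. -80. 320.] F [ 0.1 -0.6  0.1] M [0.01 0.01 0.04] w-0.2
 t59.7 p [575.2 453.4 361.2] F [0.4 0.7 0.5] M [-0.06 -0.    0.05] w-0.0
 t60.6 p [575.2 455.  247.8] F [0.5 0.2 0.2] M [ 0.05 -0.    0.01] w-0.0
 t61.2 p [576.  414.8 246.7] F [-0.2  0.5  0.9] M [ 0.01 -0.02 -0.02] w0.2
th1.70 False t61.6 p [576.4 395.5 245.8] F [-0.3 -1.5 -0.5] M [-0.01 -0.   -0.06] w0.0
th1.60 False t62.0 p [577.  379.7 251.9] F [-0.5  0.2 -0. ] M [0.08 0.04 0.04] w0.3
th1.50 False t62.4 p [577.5 363.6 256.1] F [ 0.4 -0.1 -0.1] M [-0.05 -0.02 -0.  ] w-0.3
th1.40 False t62.8 p [577.9 347.1 258.4] F [-0.4 -0.3  0.1] M [-0.03 -0.02  0.02] w-0.0
th1.30 False t63.1 p [578.4 330.5 259.2] F [ 0.  -0.1  0. ] M [ 0.03 -0.02  0.02] w-0.5
th1.20 False t63.5 p [578.9 313.9 258.4] F [ 0.8  0.1 -0.5] M [-0.03 -0.   -0.  ] w0.1
```

View pics/s16.png

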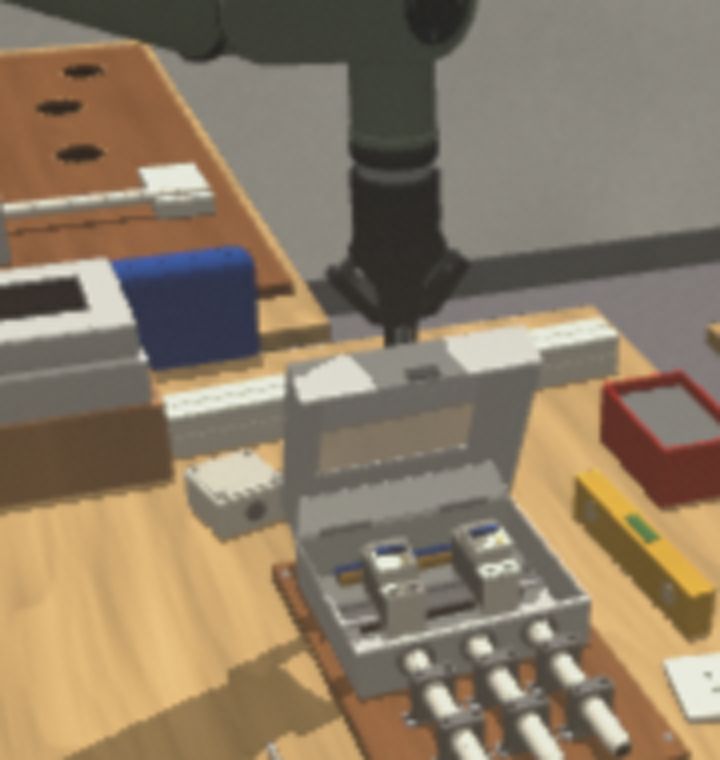

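```bash
python3 - <<'E'
from cover import *
for th in list(np.arange(1.1,0.05,-.1))+[0.0]:
    y,z=C_(th); r=ctrl.move_l(bw(0,y,z),vel=70,threshold=20); s=st(f"th{th:.2f} {r}")
    if r: break
if not r: print("press",ctrl.move_l(bw(0,31,131.),vel=20,threshold=12)); st()
grab("side","side17");grab("top","top17")
E
python3 -c "
from h import *
crop(np.load('side17.npz')['p'],180,40,360,230,4,'s17')"
```

```text
th1.10 False t64.0 p [579.4 297.5 255.8] F [-0.3 -0.2 -0.3] M [ 0.07  0.01 -0.05] w-0.1
th1.00 False t64.4 p [579.9 281.5 251.7] F [-0.1  0.1  0.3] M [-0.02  0.05  0.08] w-0.0
th0.90 False t64.8 p [580.3 265.9 245.9] F [ 0.   0.3 -0.1] M [ 0.04 -0.04  0.05] w-0.1
th0.80 False t65.2 p [580.7 251.  238.6] F [-0.4 -0.6 -0.2] M [-0.02 -0.04  0.  ] w-0.1
th0.70 False t65.5 p [581.1 236.8 229.9] F [ 0.4 -0.6 -1. ] M [ 0.01  0.   -0.01] w0.0
th0.60 False t65.9 p [581.4 223.7 219.8] F [-0.5 -0.4  0.3] M [-0.04 -0.01 -0.05] w-0.0
th0.50 False t66.3 p [581.8 211.5 208.4] F [ 0.4 -0.1 -0.6] M [-0.02  0.01  0.04] w0.1
th0.40 False t66.7 p [582.  200.6 195.9] F [-0.   0.   0.2] M [-0.01  0.02 -0.04] w0.2
th0.30 False t67.1 p [582.3 191.  182.4] F [-0.7  0.6 -0.3] M [-0.    0.01 -0.01] w-0.1
th0.20 False t67.5 p [582.5 182.7 168. ] F [ 0.1 -0.6 -0.3] M [ 0.06  0.   -0.03] w0.1
th0.10 False t67.8 p [582.6 175.9 152.8] F [-0.1  0.5  0.1] M [-0.02 -0.04 -0.03] w-0.3
th0.00 False t68.2 p [584.  170.8 138.1] F [-0.1  0.7  2.5] M [ 0.06 -0.16 -0.02] w-0.1
press True
 t68.5 p [584.1 170.8 138.1] F [-0.5  0.4  4.2] M [-0.02  0.07  0.03] w-0.0
```

View pics/s17.png

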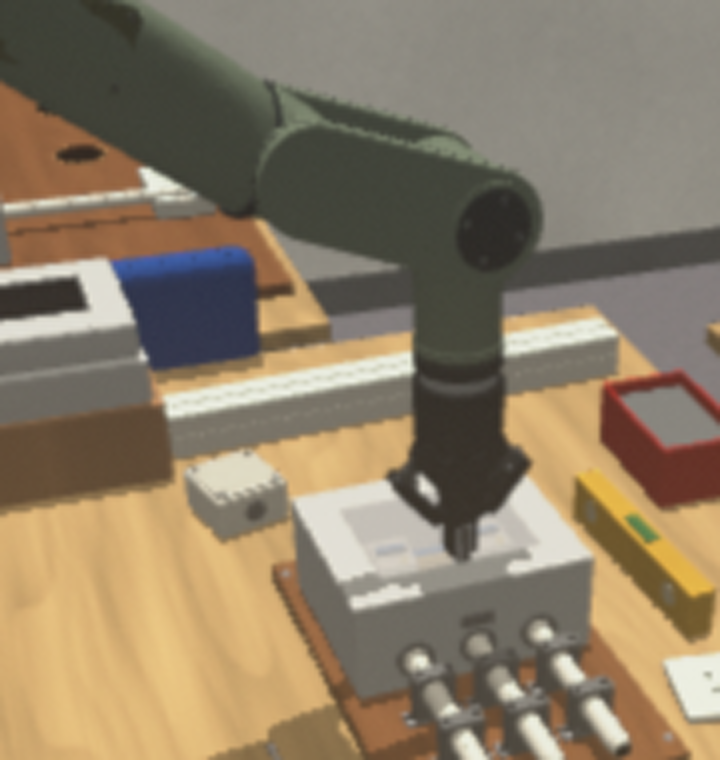

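```bash
python3 - <<'E'
from h import *
p=sensors.read_state()['eef_pos']
ctrl.move_l([p[0],p[1],300.],vel=150); ctrl.move_ptp(np.array([350,-80.,320]),Rz(PSI)); ctrl.hold(.5)
grab("side","side18");grab("top","top18")
z=np.load("top18.npz");P=cloud("top",z['d']); q=P[150:260,210:295].reshape(-1,3); b=wb(q)
for y in (0,20,50,120,150,170):
    k=(abs(b[:,1]-y)<10)&(abs(b[:,0])<95)&(abs(q[:,2]-100)<40); print(y,k.sum(),np.median(q[k,2]).round(1))
for u0,u1,v0,v1,bx in((288,350,172,195,58),(288,350,191,213,0),(288,350,209,232,-58)):
    pass
for bx in(-58,0,58):
    b2=wb(P.reshape(-1,3)); Q=P.reshape(-1,3)
    k=(abs(b2[:,0]-bx)<5)&(b2[:,1]<-135)&(b2[:,1]>-200)&(Q[:,2]>40); print("tube",bx,"end y",b2[k,1].min().round(1),"top z",np.median(Q[k,2]).round(1),"x",b2[k,0].mean().round(1))
st()
E
python3 -c "
from h import *
crop(np.load('top18.npz')['p'],150,110,350,260,4,'t18')
crop(np.load('side18.npz')['p'],200,120,400,270,4,'s18')"
```

```text
0 515 111.7
20 450 111.9
50 444 112.0
120 444 112.2
150 446 112.1
170 447 112.4
tube -58 end y -183.8 top z 53.8 x -58.0
tube 0 end y -183.7 top z 54.1 x 0.0
tube 58 end y -183.4 top z 54.5 x 58.2
 t71.7 p [350. -80. 320.] F [-0.5  0.7  0.6] M [-0.05  0.05  0.01] w0.1
```

View pics/s18.png

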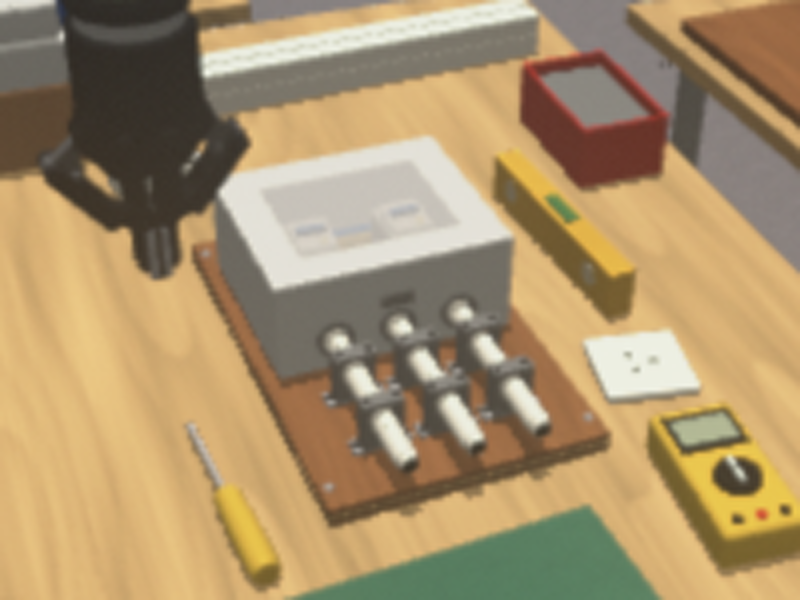

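View pics/t18.png

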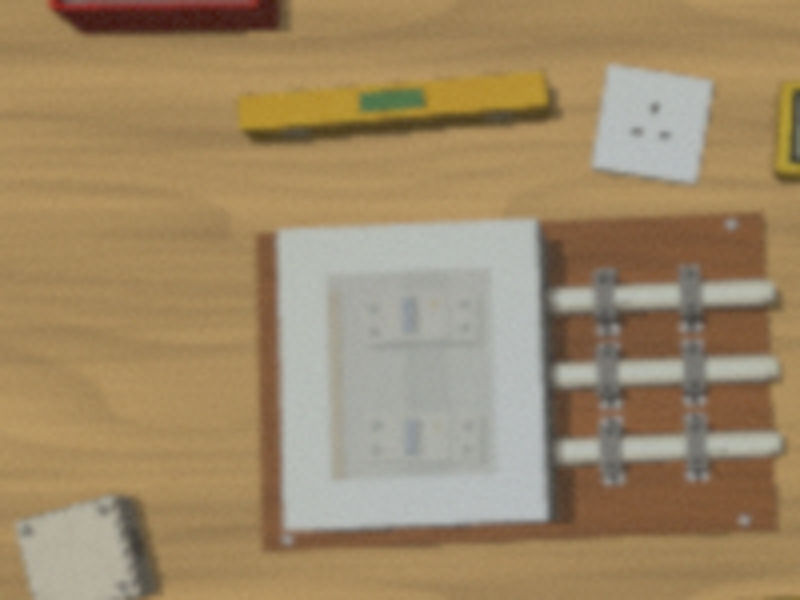

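```bash
python3 -c "
from h import *
ctrl.finish_job(); print('ok')"
```

```text
the job is handed in; nothing more can be done
ok
```

The job is handed in at about 72 s of the 210 s. All three conduits are home, both breakers are on the rail, and the cover is shut. No verdict was reported, so the results below are my own checks.

- **Conduits:** each of the three went through both clamps of its own run with no early contact and stopped on the rib. The last pictures put their outer ends at board y −183.4 to −183.8 mm, against −184 mm nominal. Lateral error was about 0.2 mm or less.
- **Conduit height:** the depth readings on the tube tops were 54 to 54.5 mm. I put this down to the tubes resting about 2 mm low in their clamp holes, the averaging over the tube's round top and the camera reading about 1 mm low. That would be inside the limit, but I did not measure it separately.
- **Breakers:** only two were present. The gripper height when each one seated put its underside at about 34 mm, the fully-down height. Their tops read 95.6 mm against 96 mm nominal, while the cover was still open.
- **Cover:** it was pressed down at the end with 12 N. Its top face reads flat at 111.7 to 112.4 mm from hinge to free edge, against 113 mm nominal, so it is shut.
- **Bystanders:** the robot touched none of them. The socket plate, meter, screwdriver and junction box look unmoved in the last pictures. I made no final check of the back box or pliers.

No check failed. The clamps first appeared 8 to 10 mm out of place along y, because their positions are given relative to each entry hole rather than the board origin. Once read that way, all the measurements agreed.

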